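# Unstack the lunch set and turn the lazy Susan for the dressing pot

## Robot

A 7-joint arm with a two-finger parallel gripper is mounted at the origin on the work surface. World frame = base frame: x ahead of the robot, y to its left, z up, the work surface at z = 0. Lengths are in m, angles in rad, forces in N, time in s.
With the tool pointing down it reaches from about 0.4 to 0.85 m from the base axis. Payload 10.4 kg.
Tool frame: the origin (TCP) lies between the finger pads; the fingertips stand 17 mm ahead of it and the grasp point (between the pads) lies 2 mm behind it; z points along the fingers, y is the direction in which the jaws open and shut (so a half turn about z gives the same grasp; the last joint's range is limited). The gripper opens to 85 mm and grips with 20 to 120 N. Pads are 22 mm wide; open, the fingers measure 114 mm over their backs; the gripper's body (76 mm by 85 mm) begins 54 mm behind the grasp point. The pads swing forward as they close: fully open they stand 13 mm farther back than shut.
Start: joints at [-1.277, 0.332, -0.065, 1.46, 0.022, 1.35, -0.088], TCP at [0.195, 0.594, 0.248] pointing down, gripper open.
Joint ranges: [-2.6, 2.6], [-0.5, 2.12], [-1.47, 1.34], [0.16, 2.42], [-1.27, 4.41], [0.06, 2.06], [-2.6, 2.6]. Speed limits (rad/s): [2.22, 2.22, 2.79, 2.79, 3.14, 3.14, 3.14].

## Interface

Orientations are given as a unit quaternion [x, y, z, w].
In Python, from workcell import manip gives the robot as it stands.
- The arm moves only by the tool jog_arm, never from a script. Its argument "steps" is one flat list of numbers, 5 for each row, row after row: the finger opening in m, from 0 to 0.0854, then the shift along the tool's x, y, z in m, then the turn about the tool's z in rad. In form: [gripper, x, y, z, twist, gripper, x, y, z, twist, ...]. A call has exactly 10 rows; each row is the pose to reach, as a shift and turn from the pose commanded when the call began, along the tool's axes at that moment; what a row does not reach only later rows make up. A row lasts 1/10 s, in which the tool goes at most 50 mm and 8.59 degrees, less where a joint would pass 70% of its speed; a pose out of reach is approached as far as the arm can. A call with a gripper value outside its range is refused whole. The fingers move at their own pace and stop on an object; "grip_force" is the grip in N (left out, the last holds). Time passes only in rows, so rows that repeat a pose let the fingers close, or fill a call up. It gives the time, the measured TCP pose, the force and the opening at its end, in the units of the state.
- manip.get_obs(): the state, without advancing time (a new reading comes with each control period).
- manip.camera(name): name is "scene" or "top" or "wrist"; returns (picture, depth): 420x560x3 uint8, red, green, blue; 420x560 float32, m along the optical axis (not along the pixel's ray), 0 where there is no reading.
- manip.calibration(name): a dict with "mtx" (3x3 intrinsics, pixels), "world_to_cam" (4x4, takes a point from world to camera coordinates). Camera axes: x right, y down, z forward; pixel columns grow to the right and rows downward; lengths in m; the calibration is good to about 2 mm. The wrist camera is an equidistant fisheye: a pixel r from the principal point sees the ray r / f radians off the axis. A picture is of the moment at which its call begins: read the wrist's pose just before it. calibration takes no time and is no camera call; for the wrist camera it gives the pose at the moment of the call.
- manip.hand_in(): hands the job in, once; it reports no verdict.
The state is a dict: "clock": time; "joint_pos": joint angles; "joint_velocities": joint speeds; "tau": joint torques, N m; "position": TCP position; "ee_rot": TCP orientation; "ft_force": force on the tool from outside, world axes, zero at the start; "torque": the same for the moment, N m; "grip_width": opening from 0.0 (shut) to 1.0 (fully open).
Only numpy, scipy, OpenCV 4.12 (cv2) and the standard library are available. Lean on these libraries where they do the work, as an engineer would, in place of code of your own. Each camera call takes 0.05 s, during which the arm holds its last target.

## Task

First turn the lazy Susan by its centre handle until its yellow pocket sits at the white mark on its foot. Then take the lunch stack apart one piece at a time from the top: stand the yellow-lidded pot in the middle of the yellow pocket, the bowl in the middle of the round green mat, and the lunchbox in the middle of the square cork mat. Also, at any point, lay the bamboo fork along the middle of the blue runner (either end may lead), and leave the yellow pocket at the mark and everything upright.

Things in the scene. Friction and masses are not known exactly. Their poses are not given: they have to be found in the camera images.
- pot: Round glass dressing pot with a yellow lid, 34 mm diameter, 60 mm tall, straight sides, 90 g. At the start it stands inside the bowl and sticks out about 29 mm above the bowl's rim. Origin: centre of its underside; z up.
- bowl: Small round terracotta-coloured ceramic bowl, 56 mm outer diameter at the rim and almost straight-sided (55 mm at 8 mm up, foot 48 mm), 36 mm tall, wall 4 mm, inner floor 5 mm above its underside, 160 g. At the start it stands on the lunchbox lid. Origin: centre of its underside; z up.
- lunchbox: Square closed plastic snack lunchbox, blue with a white lid, 68 mm wide along its y (the two plain sides, to grip across) and 76 mm along its x over the two white latch flaps, 45 mm tall, 250 g; the lid does not come off. Bottom of the stack, standing on the worktop. Origin: centre of its underside; z up.
- fork: Bamboo fork lying flat on the worktop, 171 mm long. Origin: on its underside, 85 mm from the handle end, where the handle is 14 mm wide (along y) and 8 mm thick; x along the fork towards the tines, z up. The straight handle runs from x = -85 to +27 mm. 30 g.
- susan (a joint): Angle of the lazy Susan (round wooden tray, 200 mm diameter, four pockets with yellow, blue, red and green discs), rad, anticlockwise from above positive: 0 with the yellow pocket at the white tab on the fixed foot, which reaches out 123 mm from the axis; 0.6 to 1.35 at the start, limits -0.6 and 1.7. Friction 0.04 N m; stays where left. A jar is fixed in the blue pocket.
- yellow_pocket (a point): Centre of the yellow pocket's floor, 16 mm above the worktop. Rim and dividers stand 18 mm above the floor; a circle of 39 mm radius fits. Its x axis (level) points to the tray's axis, 59 mm away, where the black bar handle stands: 12 mm wide, 46 mm long along this x, bottom 44 and top 72 mm above the worktop. z up; turns with the tray.
- lunch_mat: Square cork mat, 100 x 100 mm, 3 mm thick, fixed: place of the lunchbox (any heading). Origin: centre of its underside, on the worktop.
- bowl_mat: Round green mat, 100 mm diameter, 3 mm thick, fixed: place of the bowl. Origin: centre of its underside, on the worktop.
- fork_mat: Blue runner, 200 x 56 mm, 3 mm thick, fixed: place of the fork. Origin: centre of its underside, on the worktop; x along its length.
Mind the look-alikes: they are no part of the job. Of the things that look like the lunch_mat, the middle-sized one is meant. There is more than one size of the fork; the job needs the smaller.

How it is judged:
On the way, in this order (a step that is already met when the one before it is completed fails the run):
1. the yellow pocket is turned to the white mark while the stack is still whole (value of joint susan between -0.15 and 0.15 rad and horizontal distance between pot and bowl below 0.02 m and z of pot in the frame of bowl below 0.013 m and horizontal distance between bowl and lunchbox below 0.02 m and z of bowl in the frame of lunchbox below 0.053 m), for 0.2 s.
2. the pot stands released in the yellow pocket at the mark, the bowl still on the lunchbox (value of joint susan between -0.15 and 0.15 rad and horizontal distance between pot and yellow_pocket below 0.018 m and z of pot in the frame of yellow_pocket between -0.005 and 0.006 m and angle between pot's own z axis and vertical below 0.12 rad and contact force between the fingers and pot below 0.05 N and horizontal distance between bowl and lunchbox below 0.02 m and z of bowl in the frame of lunchbox below 0.053 m), for 0.2 s.
3. the bowl stands released on the green mat (horizontal distance between bowl and bowl_mat below 0.015 m and z of bowl in the frame of bowl_mat between -0.002 and 0.009 m and angle between bowl's own z axis and vertical below 0.12 rad and contact force between the fingers and bowl below 0.05 N), for 0.2 s.
4. the lunchbox stands released on the cork mat (horizontal distance between lunchbox and lunch_mat below 0.015 m and z of lunchbox in the frame of lunch_mat between -0.002 and 0.009 m and angle between lunchbox's own z axis and vertical below 0.12 rad and contact force between the fingers and lunchbox below 0.05 N), for 0.2 s.
At the end, for the whole second after the job is handed in: Yellow pocket within 0.15 rad of the mark; pot upright on its floor within 18 mm of its centre; bowl and lunchbox upright within 15 mm of the centres of the green and cork mats; fork flat on the runner within 20 mm and 0.25 rad, either way round; all released and at rest (all of step 3 and all of step 4 and value of joint susan between -0.15 and 0.15 rad and horizontal distance between pot and yellow_pocket below 0.018 m and z of pot in the frame of yellow_pocket between -0.005 and 0.006 m and angle between each of pot, fork's own z axis and vertical below 0.12 rad and horizontal distance between fork and fork_mat below 0.02 m and z of fork in the frame of fork_mat between -0.002 and 0.009 m and angle between the x axis of fork and the x axis of fork_mat, either way round below 0.25 rad and linear speed of each of pot, bowl, lunchbox, fork below 0.02 m/s and contact force between the fingers and pot below 0.05 N and contact force between the fingers and fork below 0.05 N); the robot touches nothing.
It also fails if it takes over 144 s, if anything falls off the work surface, if the arm or the gripper's body presses on something with over 40 N, if the wrist force passes 120 N, or if a joint passes its speed limit or range.

## Working session

There is one attempt and no reset: what is moved stays moved. The work goes in short steps, Python scripts to look and compute and a tool call to move; the robot and the scene stay as the last step left them, time stands still between calls to the robot, and variables do not carry over. Pictures are saved under pics/ and viewed, and the job is handed in when it is done.

Besides the shell and the picture viewer there is one more tool, called after "Call:" as name(argument=value, ...) on one line, values as JSON. jog_arm: Moves the arm, as the interface text tells. Its arguments: {"type":"object","properties":{"steps":{"type":"array"},"grip_force":{"type":"number"}},"required":["steps"]}

```bash
ls; mkdir -p pics; python3 - <<'E'
from workcell import manip
import cv2,numpy as np
o=manip.get_obs()
for k,v in o.items(): print(k,np.round(v,4))
for n in ["scene","top"]:
    p,d=manip.camera(n); np.save(f"pics/{n}0.npy",d); cv2.imwrite(f"pics/{n}0.png",p[:,:,::-1])
    c=manip.calibration(n); print(n,np.round(c["mtx"],1).tolist(),np.round(c["world_to_cam"],4).tolist())
E
```

```text
pics
clock 0.0
joint_pos [-1.2766  0.3329 -0.0647  1.4609  0.0216  1.3499 -0.0885]
joint_velocities [ 0.0004  0.0004 -0.0012  0.0003  0.0004  0.0011 -0.0009]
tau [-6.00000e-04 -6.25460e+01  4.86000e-02 -3.91596e+01  1.61000e-02
  1.01000e-02 -0.00000e+00]
position [0.1946 0.5936 0.2475]
ee_rot [ 1.577e-01  9.875e-01 -7.000e-04 -1.000e-04]
ft_force [-0.0639  0.6038 -0.1448]
torque [ 0.0301 -0.0247 -0.0074]
grip_width 0.9979
scene [[477.7, 0.0, 286.0], [0.0, 477.7, 205.7], [0.0, 0.0, 1.0]] [[-0.555, 0.8318, 0.0081, 0.2484], [0.6628, 0.4481, -0.5998, -0.2705], [-0.5026, -0.3275, -0.8001, 1.4314], [0.0, 0.0, 0.0, 1.0]]
top [[381.8, 0.0, 285.7], [0.0, 381.8, 207.4], [0.0, 0.0, 1.0]] [[-0.0186, -0.9998, -0.0007, 0.0077], [-0.9942, 0.0185, -0.1064, 0.483], [0.1064, -0.0013, -0.9943, 1.1234], [0.0, 0.0, 0.0, 1.0]]
```

View pics/scene0.png

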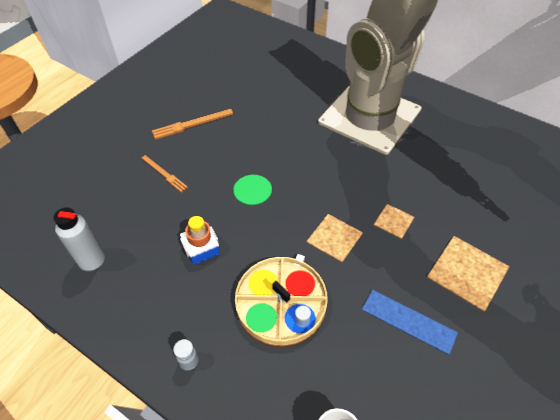

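View pics/top0.png

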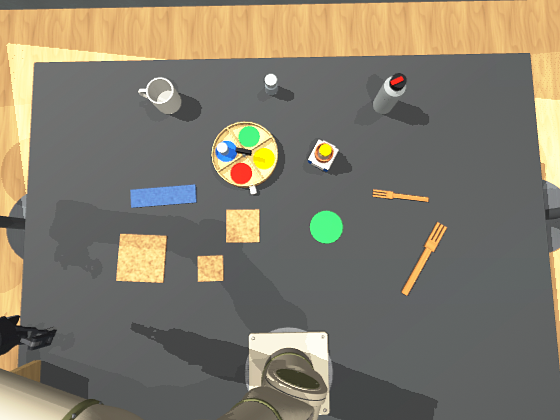

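The top view shows the lazy Susan at (245,155) and the stack at (324,153). There are three cork mats: (142,258) large, (243,226) middle and (210,268) small. There are two forks: (400,196) short and (424,259) long. I'll measure these and crop to confirm which are meant.

```bash
cat > h.py <<'E'
import numpy as np,cv2
from workcell import manip
def unproj(n,u,v,z):
    c=manip.calibration(n);K=c["mtx"];T=c["world_to_cam"];R=T[:3,:3];t=T[:3,3]
    o=-R.T@t; d=R.T@np.linalg.inv(K)@np.array([u,v,1.]); return o+d*(z-o[2])/d[2]
def proj(n,P):
    c=manip.calibration(n);K=c["mtx"];T=c["world_to_cam"]
    q=K@(T[:3,:3]@np.asarray(P,float)+T[:3,3]); return q[:2]/q[2]
def cloud(n,d):
    c=manip.calibration(n);K=c["mtx"];T=c["world_to_cam"];R=T[:3,:3];t=T[:3,3]
    v,u=np.mgrid[:d.shape[0],:d.shape[1]]
    p=np.stack([(u-K[0,2])*d/K[0,0],(v-K[1,2])*d/K[1,1],d],-1)
    return (p-t)@R
E
python3 - <<'E'
from h import *
im={n:cv2.imread(f"pics/{n}0.png") for n in("top","scene")}
for n in im:
    hsv=cv2.cvtColor(im[n],cv2.COLOR_BGR2HSV)
    print(n)
    for nm,lo,hi,z in [("cork",(10,60,120),(25,200,255),.003),("green",(55,150,80),(80,255,255),.003),("blue",(105,120,60),(125,255,255),.003),("forks",(8,150,120),(18,255,255),.006),("yellow",(26,150,150),(34,255,255),.016),("red",(0,200,100),(4,255,255),.016)]:
        m=cv2.inRange(hsv,lo,hi)
        nn,l,s,c=cv2.connectedComponentsWithStats(m)
        for i in range(1,nn):
            if s[i,4]<40 : continue
            ys,xs=np.where(l==i)
            if ys.mean()<50 or xs.mean()<40: continue
            P=np.array([unproj(n,a,b,z)[:2] for a,b in zip(xs,ys)])
            r=cv2.minAreaRect((P*1000).astype(np.float32))
            print(nm,s[i,4],c[i].round(0),"cent",P.mean(0).round(4),"rect",np.round(r[0],0),np.round(r[1],0),round(r[2],1))
a=im["top"][180:300,90:460]; cv2.imwrite("pics/c1.png",cv2.resize(a,None,fx=2.1,fy=2.1,interpolation=2))
b=im["top"][110:200,200:350]; cv2.imwrite("pics/c2.png",cv2.resize(b,None,fx=5,fy=5,interpolation=2))
E
```

```text
top
cork 50 [82. 60.] cent [0.9723 0.6436] rect [983. 645.] [122.  27.] 88.9
cork 939 [240. 149.] cent [0.6719 0.1376] rect [662. 124.] [206. 199.] 82.5
cork 136 [542. 164.] cent [ 0.6076 -0.8001] rect [ 622. -803.] [134.  19.] 0.5
cork 114 [323. 154.] cent [ 0.6511 -0.1196] rect [ 659. -123.] [58. 60.] 4.2
cork 326 [397. 195.] cent [ 0.5164 -0.3459] rect [ 515. -354.] [173.  24.] 81.7
cork 1081 [242. 226.] cent [0.432  0.1331] rect [433. 132.] [102. 101.] 88.9Traceback (most recent call last):
  File "<stdin>", line 13, in <module>
  File "h.py", line 4, in unproj
    c=manip.calibration(n);K=c["mtx"];T=c["world_to_cam"];R=T[:3,:3];t=T[:3,3]
ValueError: time passes only in moves, steps and waits
```

```bash
python3 - <<'E'
from workcell import manip
import pickle
pickle.dump({n:manip.calibration(n) for n in("top","scene")},open("cal.pkl","wb"))
E
sed -i 's/manip.calibration(n)/CAL[n]/; 2a import pickle\nCAL=pickle.load(open("cal.pkl","rb"))' h.py
cat > m.py <<'E'
from h import *
im={n:cv2.imread(f"pics/{n}0.png") for n in("top","scene")}
for n in im:
    hsv=cv2.cvtColor(im[n],cv2.COLOR_BGR2HSV)
    print(n)
    for nm,lo,hi,z in [("cork",(10,60,120),(25,200,255),.003),("green",(55,150,80),(80,255,255),.003),("blue",(105,120,60),(125,255,255),.003),("forks",(8,150,120),(18,255,255),.006),("yellow",(26,150,150),(34,255,255),.016),("red",(0,200,100),(4,255,255),.016)]:
        m=cv2.inRange(hsv,lo,hi)
        nn,l,s,c=cv2.connectedComponentsWithStats(m)
        for i in range(1,nn):
            if s[i,4]<40 : continue
            ys,xs=np.where(l==i)
            if ys.mean()<65 or xs.mean()<40: continue
            P=np.array([unproj(n,a,b,z)[:2] for a,b in zip(xs,ys)])
            r=cv2.minAreaRect((P*1000).astype(np.float32))
            if r[1][0]>300 or r[1][1]>300: continue
            print(nm,s[i,4],c[i].round(0),"cent",P.mean(0).round(4),"rect",np.round(r[0],0),np.round(r[1],0),round(r[2],1))
a=im["top"][180:300,90:460]; cv2.imwrite("pics/c1.png",cv2.resize(a,None,fx=2.1,fy=2.1,interpolation=2))
b=im["top"][110:200,200:350]; cv2.imwrite("pics/c2.png",cv2.resize(b,None,fx=5,fy=5,interpolation=2))
E
python3 m.py
```

```text
top
cork 939 [240. 149.] cent [0.6719 0.1376] rect [662. 124.] [206. 199.] 82.5
cork 136 [542. 164.] cent [ 0.6076 -0.8001] rect [ 622. -803.] [134.  19.] 0.5
cork 114 [323. 154.] cent [ 0.6511 -0.1196] rect [ 659. -123.] [58. 60.] 4.2
cork 326 [397. 195.] cent [ 0.5164 -0.3459] rect [ 515. -354.] [173.  24.] 81.7
cork 1081 [242. 226.] cent [0.432  0.1331] rect [433. 132.] [102. 101.] 88.9
cork 710 [425. 256.] cent [ 0.3314 -0.4196] rect [ 322. -413.] [ 36. 243.] 58.2
cork 2162 [141. 257.] cent [0.3415 0.4392] rect [341. 439.] [145. 143.] 86.5
cork 682 [210. 268.] cent [0.3061 0.23  ] rect [306. 231.] [79. 78.] 89.9
green 326 [249. 136.] cent [0.7119 0.1103] rect [712. 110.] [63. 63.] 75.6
green 832 [326. 227.] cent [ 0.4241 -0.1227] rect [ 425. -123.] [98. 95.] 88.9
blue 172 [228. 152.] cent [0.6624 0.1764] rect [666. 180.] [61. 64.] 44.9
blue 1137 [163. 196.] cent [0.5288 0.3762] rect [529. 376.] [ 55. 199.] 3.7
forks 40 [318. 152.] cent [ 0.6572 -0.1041] rect [ 660. -108.] [22. 58.] 72.3
forks 161 [406. 197.] cent [ 0.5113 -0.3727] rect [ 510. -372.] [133.  22.] 79.8
forks 403 [42
[... 1149 characters left out ...]
1.1
blue 2275 [410. 321.] cent [0.5324 0.3795] rect [533. 377.] [ 56. 200.] 3.5
blue 427 [298. 320.] cent [0.6649 0.1759] rect [659. 176.] [65. 65.] 69.5
forks 601 [188. 124.] cent [ 0.3348 -0.4168] rect [ 322. -410.] [ 39. 241.] 59.0
forks 316 [166. 175.] cent [ 0.5178 -0.3403] rect [ 516. -352.] [172.  23.] 81.4
forks 233 [198. 237.] cent [ 0.6217 -0.1397] rect [ 617. -145.] [69. 57.] 50.5
yellow 153 [196. 222.] cent [ 0.5961 -0.1677] rect [ 596. -168.] [36. 35.] 34.0
yellow 500 [261. 282.] cent [0.64   0.0605] rect [638.  64.] [60. 63.] 33.9
red 106 [ 66. 215.] cent [ 0.758  -0.4473] rect [ 758. -447.] [18. 45.] 24.4
red 573 [300. 283.] cent [0.5949 0.1349] rect [594. 134.] [60. 61.] 33.9
```

View pics/c1.png

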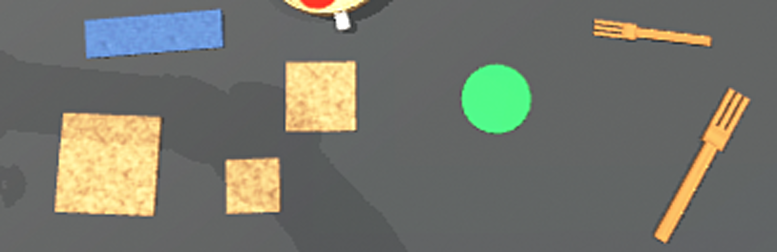

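View pics/c2.png

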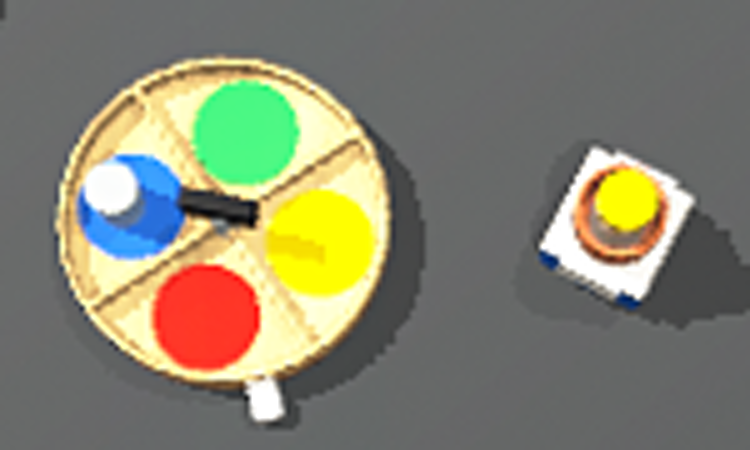

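The crops confirm the choices: the 102 mm cork mat at (243,226) in the top image lies between the 145 mm and 78 mm ones. The fork at (400,196) is about 172 mm long, the smaller one, with its tines toward +y. Next I'll measure the Susan angle, stack and jar.

```bash
cat > m2.py <<'E'
from h import *
im={n:cv2.imread(f"pics/{n}0.png") for n in("top","scene")}
D={n:np.load(f"pics/{n}0.npy") for n in im}
for n in im:
    I=im[n];hsv=cv2.cvtColor(I,cv2.COLOR_BGR2HSV);C=cloud(n,D[n]);ok=D[n]>0
    # table check
    near=lambda x,y,r:(np.hypot(C[...,0]-x,C[...,1]-y)<r)&ok
    t=near(.5,0,.03); print(n,"table z",np.median(C[t][:,2]).round(4))
    def rep(nm,m):
        p=C[m]; 
        if len(p)<4: print(nm,len(p));return
        r=cv2.minAreaRect((p[:,:2]*1000).astype(np.float32))
        print(nm,len(p),"mean",p.mean(0).round(4),"zmax",np.percentile(p[:,2],[50,95]).round(4),"rect",np.round(r[0],1),np.round(r[1],1),round(r[2],1))
    S=near(.65,-.12,.08)
    rep("potlid",S&(C[...,2]>.104))
    rep("lid white",S&(C[...,2]>.040)&(C[...,2]<.05)&(hsv[...,1]<60))
    rep("lid all",S&(C[...,2]>.038)&(C[...,2]<.05))
    rep("rim",S&(C[...,2]>.076)&(C[...,2]<.085))
    U=near(.651,.121,.14)
    rep("tray rim",U&(C[...,2]>.030)&(C[...,2]<.038))
    rep("handle",near(.651,.121,.035)&(C[...,2]>.064)&(hsv[...,2]<90))
    rep("jar",near(.665,.18,.05)&(C[...,2]>.05)&(hsv[...,2]>120))
    rep("tab",U&~near(.651,.121,.105)&(hsv[...,2]>180)&(hsv[...,1]<40)&(C[...,2]<.04)&(C[...,2]>.002))
    rep("greenmat",near(.425,-.122,.1)&(hsv[...,0]>50)&(hsv[...,0]<80)&(hsv[...,1]>120))
    rep("cork",near(.433,.132,.09)&(hsv[...,1]>50)&(hsv[...,0]<26)&(hsv[...,2]>110)&(C[...,2]<.01))
    rep("runner",near(.53,.376,.14)&(hsv[...,0]>100)&(hsv[...,0]<128)&(hsv[...,1]>110))
    f=near(.515,-.354,.11)&(hsv[...,0]<22)&(hsv[...,1]>100)&(hsv[...,2]>100)
    rep("fork",f); p=C[f]; 
    h=p[p[:,1]<-.354+.01]; mu=h.mean(0); w=np.linalg.svd(h[:,:2]-mu[:2])[2][0]; print(" handle mean",mu.round(4),"dir",np.degrees(np.arctan2(w[1],w[0])).round(1),"ymin/max",p[:,1].min().round(4),p[:,1].max().round(4))
    for nm,x,y,r in[("mug/jar",.65,.0,0.06)]: pass
E
python3 m2.py
```

```text
top table z 0.0002
potlid 110 mean [ 0.6364 -0.1145  0.11  ] zmax [0.11   0.1134] rect [ 636.3 -114.9] [30.6 32.6] 43.2
lid white 226 mean [ 0.6323 -0.113   0.0448] zmax [0.0448 0.0478] rect [ 639.9 -116. ] [67.5 76.8] 62.5
lid all 247 mean [ 0.6324 -0.113   0.0447] zmax [0.0448 0.0482] rect [ 640.1 -115.7] [68.1 76.9] 61.0
rim 83 mean [ 0.6371 -0.1144  0.0805] zmax [0.0806 0.0839] rect [ 638.1 -115.7] [52.9 53.5] 88.2
tray rim 344 mean [0.6506 0.1235 0.0337] zmax [0.0336 0.0369] rect [650.1 122.4] [195.  196.6] 89.3
handle 64 mean [0.6483 0.1206 0.0712] zmax [0.071  0.0756] rect [649.2 120.5] [42.2 11.7] 76.5
jar 88 mean [0.663  0.1848 0.0566] zmax [0.0563 0.0604] rect [663.7 169.4] [29.2 60.9] 2.6
tab 33 mean [0.5382 0.0986 0.0181] zmax [0.0183 0.0214] rect [538.   98.7] [18.2 15.8] 15.1
greenmat 853 mean [ 0.4241 -0.1231  0.0029] zmax [0.003  0.0065] rect [ 423.4 -123.4] [98.7 98. ] 88.2
cork 1075 mean [0.432  0.1331 0.0029] zmax [0.003  0.0068] rect [433.  132.1] [101.8 102.3] 89.4
runner 1152 mean [0.5289 0.3755 0.0034] zmax [0.0035 0.0069] rect [528.9 375.8] [ 56.  199.3] 3.8
f
[... 754 characters left out ...]
0745] rect [653.1 123.6] [45.  10.4] 74.8
jar 194 mean [0.6652 0.1846 0.0562] zmax [0.0557 0.0634] rect [664.2 167.9] [68.8 31.3] 86.7
tab 41 mean [0.5372 0.0996 0.0173] zmax [0.0178 0.0205] rect [536.8  95.6] [25.9 16.5] 80.9
greenmat 931 mean [ 0.4268 -0.1209  0.0024] zmax [0.0024 0.0059] rect [ 425.3 -122.3] [100.  102.1] 18.8
cork 1502 mean [0.4356 0.1336 0.0024] zmax [0.0025 0.0057] rect [434.1 132. ] [104.8 106.3] 89.5
runner 2285 mean [0.5324 0.3795 0.0028] zmax [0.0028 0.0057] rect [531.8 376.6] [ 58.8 201.7] 3.3
fork 372 mean [ 0.5171 -0.3405  0.0052] zmax [0.0057 0.0095] rect [ 514.1 -356.3] [185.   24.2] 81.9
 handle mean [ 0.51   -0.3904  0.006 ] dir 81.6 ymin/max -0.4467 -0.2651
```

```bash
cat > g.py <<'E'
# usage: g.py x y z phi_deg  -> shift in tool axes from measured pose
import sys,numpy as np
from scipy.spatial.transform import Rotation as R
from workcell import manip
o=manip.get_obs(); r=R.from_quat(o["ee_rot"]); M=r.as_matrix()
phi=np.degrees(np.arctan2(M[1,1],M[0,1]))
print("t",o["clock"],"pos",np.round(o["position"],4),"phi",phi.round(2),"tilt",np.degrees(np.arccos(-M[2,2])).round(2),"grip",round(float(o["grip_width"]),3),"F",np.round(o["ft_force"],1),"j",np.round(o["joint_pos"],2))
a=list(map(float,sys.argv[1:]))
for i in range(0,len(a),4):
    d=np.array(a[i:i+3])-o["position"]
    print("shift",np.round(M.T@d,4),"twist",np.radians((phi-a[i+3]+180)%360-180).round(3), "dist",np.linalg.norm(d).round(3))
E
python3 g.py .651 .1225 .2 -13.2
```

```text
t 0.1 pos [0.1946 0.5936 0.2476] phi 71.85 tilt 0.07 grip 1.001 F [-0.8  0.5  0.2] j [-1.28  0.33 -0.06  1.46  0.02  1.35 -0.09]
shift [-0.5805 -0.3055  0.048 ] twist 1.484 dist 0.658
```

Call:
jog_arm(steps=[0.085, -0.03, -0.016, 0, 0.08, 0.085, -0.07, -0.037, 0, 0.18, 0.085, -0.11, -0.058, 0, 0.28, 0.085, -0.15, -0.079, 0, 0.38, 0.085, -0.19, -0.1, 0, 0.48, 0.085, -0.23, -0.121, 0, 0.58, 0.085, -0.27, -0.142, 0, 0.68, 0.085, -0.31, -0.163, 0, 0.78, 0.085, -0.35, -0.184, 0, 0.88, 0.085, -0.38, -0.2, 0, 0.96])

```text
clock: 1.1
position: [0.4952, 0.2826, 0.2482]
ee_rot: [0.598, 0.801, -0.0, 0.0]
ft_force: [0.3, 0.6, 1.0]
grip_width: 0.998
```

```bash
python3 g.py .651 .1225 .18 -13.2
```

```text
t 1.1 pos [0.4952 0.2826 0.2482] phi 16.49 tilt 0.04 grip 0.998 F [0.3 0.6 1. ] j [-0.85  0.21  0.3   1.63 -0.06  1.31 -0.26]
shift [-0.1977  0.104   0.0683] twist 0.518 dist 0.234
```

Call:
jog_arm(steps=[0.085, -0.035, 0.018, 0.01, 0.09, 0.085, -0.07, 0.037, 0.023, 0.18, 0.085, -0.105, 0.055, 0.035, 0.27, 0.085, -0.14, 0.074, 0.047, 0.36, 0.085, -0.17, 0.09, 0.058, 0.44, 0.085, -0.19, 0.1, 0.065, 0.5, 0.085, -0.198, 0.104, 0.068, 0.518, 0.085, -0.198, 0.104, 0.068, 0.518, 0.085, -0.198, 0.104, 0.068, 0.518, 0.085, -0.198, 0.104, 0.068, 0.518])

```text
clock: 2.1
position: [0.6499, 0.128, 0.1809]
ee_rot: [0.781, 0.625, 0.001, -0.0]
ft_force: [0.4, 0.9, 0.3]
grip_width: 0.994
```

```bash
python3 g.py .651 .1225 .064 -13.2; python3 - <<'E'
from h import *
c=manip.calibration("wrist"); pickle.dump(c,open("w1.pkl","wb")); p,d=manip.camera("wrist"); np.save("pics/w1.npy",d); cv2.imwrite("pics/w1.png",p[:,:,::-1]); print(c["mtx"],np.round(c["world_to_cam"],3))
E
```

```text
t 2.1 pos [0.6499 0.128  0.1809] phi -12.66 tilt 0.08 grip 0.994 F [0.4 0.9 0.3] j [-0.59  0.48  0.46  1.46 -0.22  1.25 -0.33]
shift [-0.0053  0.0023  0.1169] twist 0.009 dist 0.117
[[325.1922621    0.         280.70840814]
 [  0.         325.1922621  209.95437966]
 [  0.           0.           1.        ]] [[ 0.976 -0.219  0.001 -0.606]
 [-0.208 -0.926  0.316  0.233]
 [-0.068 -0.309 -0.949  0.401]
 [ 0.     0.     0.     1.   ]]
```

View pics/w1.png

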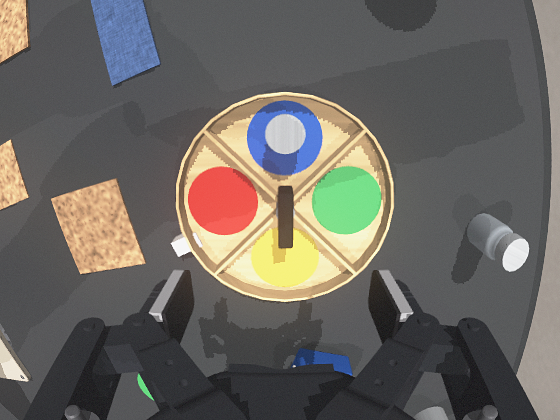

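The wrist view shows the bar handle at about (286,217), lined up with the jaws, with yellow nearest and the tab at (185,244). I'll locate it with the wrist depth.

```bash
cat >> h.py <<'E'
def wcloud(c,d):
    K=c["mtx"];T=c["world_to_cam"];R=T[:3,:3];t=T[:3,3];f=K[0,0]
    v,u=np.mgrid[:d.shape[0],:d.shape[1]]; x=u-K[0,2];y=v-K[1,2];r=np.hypot(x,y)+1e-9;th=r/f
    p=np.stack([x/r*np.tan(th)*d,y/r*np.tan(th)*d,d],-1); p[th>1.4]=0
    return (p-t)@R
def rect(nm,p):
    if len(p)<4: print(nm,len(p));return
    r=cv2.minAreaRect((p[:,:2]*1000).astype(np.float32))
    print(nm,len(p),"mean",p.mean(0).round(4),"z50/95",np.percentile(p[:,2],[50,95]).round(4),"rect",np.round(r[0],1),np.round(r[1],1),round(r[2],1))
E
python3 - <<'E'
from h import *
c=pickle.load(open("w1.pkl","rb"));d=np.load("pics/w1.npy");I=cv2.imread("pics/w1.png");hsv=cv2.cvtColor(I,cv2.COLOR_BGR2HSV)
C=wcloud(c,d); n=lambda x,y,r:(np.hypot(C[...,0]-x,C[...,1]-y)<r)&(d>0)
rect("handle",C[n(.651,.122,.035)&(C[...,2]>.066)])
rect("jar",C[n(.665,.18,.04)&(C[...,2]>.05)])
U=n(.651,.122,.14)
rect("rim",C[U&(C[...,2]>.03)&(C[...,2]<.037)])
for nm,lo,hi in[("y",26,34),("r",0,4),("g",55,80)]: rect(nm,C[U&(hsv[...,1]>150)&(hsv[...,0]>=lo)&(hsv[...,0]<=hi)&(C[...,2]<.03)])
rect("tab",C[U&~n(.651,.122,.104)&(hsv[...,1]<40)&(hsv[...,2]>150)])
E
```

```text
handle 12538 mean [0.6554 0.1394 0.2398] z50/95 [0.2512 0.2633] rect [656.9 131.3] [52.  56.3] 22.5
jar 3382 mean [0.6622 0.16   0.1757] z50/95 [0.2582 0.2641] rect [665.3 169.5] [60.2 40.9] 68.3
rim 4219 mean [0.6516 0.1221 0.0335] z50/95 [0.0338 0.0351] rect [651.3 120.1] [199.1 198.1] 85.0
y 1
r 3681 mean [0.5944 0.1338 0.0165] z50/95 [0.0165 0.0176] rect [593.9 132.9] [67.  66.2] 29.7
g 0
tab 270 mean [0.538  0.0978 0.0159] z50/95 [0.0179 0.019 ] rect [534.5  93.3] [27.5 22.8] 12.3
```

```bash
python3 - <<'E'
from h import *
c=pickle.load(open("w1.pkl","rb"));d=np.load("pics/w1.npy");I=cv2.imread("pics/w1.png");hsv=cv2.cvtColor(I,cv2.COLOR_BGR2HSV)
C=wcloud(c,d); n=lambda x,y,r:(np.hypot(C[...,0]-x,C[...,1]-y)<r)&(d>0)
rect("handle",C[n(.651,.122,.035)&(C[...,2]>.066)&(C[...,2]<.08)])
rect("jar",C[n(.665,.18,.04)&(C[...,2]>.05)&(C[...,2]<.08)])
for nm,u,v in[("y",285,270),("g",345,200),("r",222,200),("b",285,110)]: print(nm,hsv[v,u],C[v,u].round(4))
E
python3 g.py .651 .1215 .064 -13.2
```

```text
handle 848 mean [0.6517 0.1225 0.0718] z50/95 [0.0719 0.073 ] rect [651.4 121.4] [45.4 11.2] 77.8
jar 1414 mean [0.6647 0.1809 0.057 ] z50/95 [0.0563 0.066 ] rect [659.7 171.9] [60.  30.5] 65.0
y [ 29 124 247] [0.6364 0.0494 0.0172]
g [ 65 119 225] [0.7075 0.1091 0.0166]
r [  2 176 239] [0.5941 0.1342 0.0156]
b [111 158 219] [0.6701 0.2022 0.0164]
t 2.15 pos [0.6499 0.1278 0.1809] phi -12.68 tilt 0.07 grip 0.995 F [-0.2 -0.5  0.2] j [-0.59  0.48  0.46  1.46 -0.22  1.25 -0.34]
shift [-0.0061  0.0024  0.1169] twist 0.009 dist 0.117
```

Call:
jog_arm(steps=[0.07, -0.006, 0.002, 0.02, 0, 0.06, -0.006, 0.002, 0.045, 0, 0.05, -0.006, 0.002, 0.07, 0, 0.05, -0.006, 0.002, 0.09, 0, 0.05, -0.006, 0.002, 0.105, 0, 0.05, -0.006, 0.002, 0.115, 0, 0.05, -0.006, 0.002, 0.117, 0, 0.05, -0.006, 0.002, 0.117, 0, 0.05, -0.006, 0.002, 0.117, 0, 0.05, -0.006, 0.002, 0.117, 0])

```text
clock: 3.15
position: [0.6516, 0.1199, 0.0643]
ee_rot: [0.782, 0.624, 0.001, 0.0]
ft_force: [-0.3, 0.2, 0.2]
grip_width: 0.585
```

```bash
python3 g.py .651 .1215 .064 -12.2
```

```text
t 3.15 pos [0.6516 0.1199 0.0643] phi -12.84 tilt 0.09 grip 0.585 F [-0.3  0.2  0.2] j [-0.56  0.59  0.42  1.56 -0.27  1.04 -0.29]
shift [ 0.0014 -0.0009  0.0003] twist -0.011 dist 0.002
```

Good. Now I'll close and let it settle, at low force.

Call:
jog_arm(steps=[0.03, 0.001, -0.001, 0, 0, 0.02, 0.001, -0.001, 0, 0, 0.005, 0.001, -0.001, 0, 0, 0.005, 0.001, -0.001, 0, 0, 0.005, 0.001, -0.001, 0, 0, 0.005, 0.001, -0.001, 0, 0, 0.005, 0.001, -0.001, 0, 0.03, 0.005, 0.001, -0.001, 0, 0.08, 0.005, 0.001, -0.001, 0, 0.13, 0.005, 0.001, -0.001, 0, 0.18], grip_force=30)

```text
clock: 4.15
position: [0.6518, 0.121, 0.064]
ee_rot: [0.835, 0.55, 0.002, 0.001]
ft_force: [7.0, 0.0, -2.5]
grip_width: 0.151
```

```bash
python3 g.py .651 .1215 .064 -78.2
```

```text
t 4.15 pos [0.6518 0.121  0.064 ] phi -23.27 tilt 0.21 grip 0.151 F [ 7.   0.  -2.5] j [-0.59  0.6   0.46  1.56 -0.29  1.04 -0.46]
shift [ 0.0002 -0.001  -0.    ] twist 0.959 dist 0.001
```

Call:
jog_arm(steps=[0.005, 0, 0, 0, 0.1, 0.005, 0, 0, 0, 0.2, 0.005, 0, 0, 0, 0.3, 0.005, 0, 0, 0, 0.4, 0.005, 0, 0, 0, 0.5, 0.005, 0, 0, 0, 0.6, 0.005, 0, 0, 0, 0.7, 0.005, 0, 0, 0, 0.8, 0.005, 0, 0, 0, 0.9, 0.005, 0, 0, 0, 0.96])

```text
clock: 5.15
position: [0.6519, 0.1208, 0.064]
ee_rot: [0.995, 0.101, 0.002, 0.0]
ft_force: [6.9, 0.6, -2.6]
grip_width: 0.151
```

```bash
python3 g.py .651 .1215 .064 -78.2; python3 - <<'E'
from h import *
p,d=manip.camera("top"); cv2.imwrite("pics/t2.png",cv2.resize(p[100:210,190:350,::-1],None,fx=4.5,fy=4.5,interpolation=2))
p,d=manip.camera("scene"); cv2.imwrite("pics/s2.png",p[:,:,::-1])
E
```

```text
t 5.15 pos [0.6519 0.1208 0.064 ] phi -78.38 tilt 0.22 grip 0.151 F [ 6.9  0.6 -2.6] j [-0.73  0.65  0.67  1.57 -0.44  1.07 -1.32]
shift [-0.0008 -0.0008 -0.    ] twist -0.003 dist 0.001
```

View pics/s2.png

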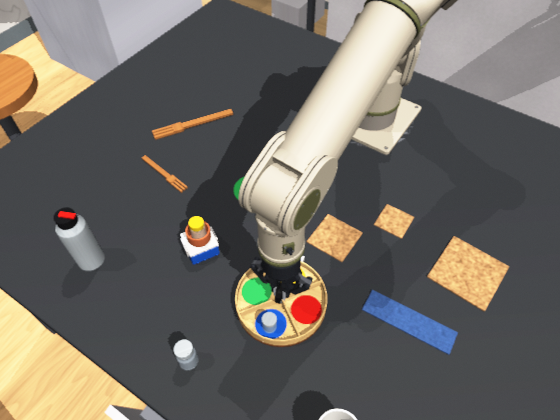

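The Susan has turned: blue is now at (268,323) and yellow is toward the robot, under the arm. I'll release and rise.

Call:
jog_arm(steps=[0.03, 0, 0, 0, 0, 0.04, 0, 0, 0, 0, 0.05, 0, 0, 0, 0, 0.05, 0, 0, -0.02, 0, 0.06, 0, 0, -0.05, 0, 0.085, 0, 0, -0.08, 0, 0.085, 0, 0, -0.11, 0, 0.085, 0, 0, -0.12, 0, 0.085, 0, 0, -0.12, 0, 0.085, 0, 0, -0.12, 0])

```text
clock: 6.25
position: [0.6497, 0.1212, 0.182]
ee_rot: [0.995, 0.103, -0.001, -0.0]
ft_force: [-0.5, 0.6, 0.1]
grip_width: 0.992
```

```bash
python3 g.py .637 -.1145 .184 -78.2; python3 - <<'E'
from h import *
c=manip.calibration("wrist"); pickle.dump(c,open("w2.pkl","wb")); p,d=manip.camera("wrist"); np.save("pics/w2.npy",d); cv2.imwrite("pics/w2.png",p[:,:,::-1])
E
```

```text
t 6.25 pos [0.6497 0.1212 0.182 ] phi -78.14 tilt 0.09 grip 0.992 F [-0.5  0.6  0.1] j [-0.77  0.53  0.73  1.47 -0.36  1.27 -1.37]
shift [-0.0609  0.228  -0.002 ] twist 0.001 dist 0.236
```

View pics/w2.png

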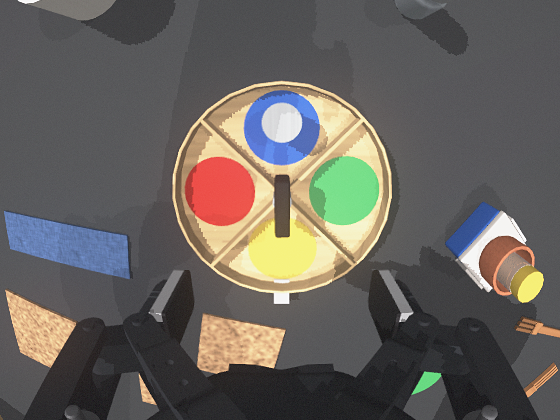

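Yellow at (282,245) lines up with the tab at (281,297), so the Susan is at about 0. Next I'll go above the pot.

Call:
jog_arm(steps=[0.085, -0.006, 0.025, -0.002, 0, 0.085, -0.016, 0.06, -0.002, 0, 0.085, -0.027, 0.1, -0.002, 0, 0.085, -0.037, 0.14, -0.002, 0, 0.085, -0.048, 0.18, -0.002, 0, 0.085, -0.056, 0.21, -0.002, 0, 0.085, -0.06, 0.225, -0.002, 0, 0.085, -0.061, 0.228, -0.002, 0, 0.085, -0.061, 0.228, -0.002, 0, 0.085, -0.061, 0.228, -0.002, 0])

```text
clock: 7.3
position: [0.6378, -0.1121, 0.1848]
ee_rot: [0.995, 0.105, -0.0, -0.001]
ft_force: [-0.2, 1.2, 1.0]
grip_width: 0.997
```

```bash
cat > w.py <<'E'
from h import *
import sys
c=manip.calibration("wrist"); p,d=manip.camera("wrist"); k=sys.argv[1]
np.save(f"pics/{k}.npy",d); cv2.imwrite(f"pics/{k}.png",p[:,:,::-1]); pickle.dump(c,open(f"pics/{k}.pkl","wb"))
C=wcloud(c,d); o=manip.get_obs()["position"]
n=lambda x,y,r:(np.hypot(C[...,0]-x,C[...,1]-y)<r)&(d>0)
S=n(.64,-.114,.06)
for a,lo,hi in[("pot",.105,.114),("rim",.077,.085),("lid",.042,.049)]: rect(a,C[S&(C[...,2]>lo)&(C[...,2]<hi)])
E
python3 w.py w3; python3 g.py .637 -.1145 .103 -78.2
```

```text
pot 1915 mean [ 0.6396 -0.1167  0.1099] z50/95 [0.11  0.111] rect [ 638.7 -117.1] [33.2 33.5] 10.5
rim 1000 mean [ 0.6488 -0.1144  0.0807] z50/95 [0.0808 0.0825] rect [ 643.2 -115.5] [47.7 55.2] 14.2
lid 2478 mean [ 0.659  -0.1165  0.0451] z50/95 [0.0451 0.0463] rect [ 641.2 -117.8] [68.1 76.2] 61.2
t 7.35 pos [ 0.6378 -0.1122  0.1849] phi -77.98 tilt 0.06 grip 0.994 F [ 0.2 -0.8 -0.5] j [-0.45  0.51  0.78  1.51 -0.37  1.27 -0.99]
shift [-0.0013  0.0022  0.0819] twist 0.004 dist 0.082
```

View pics/w3.png

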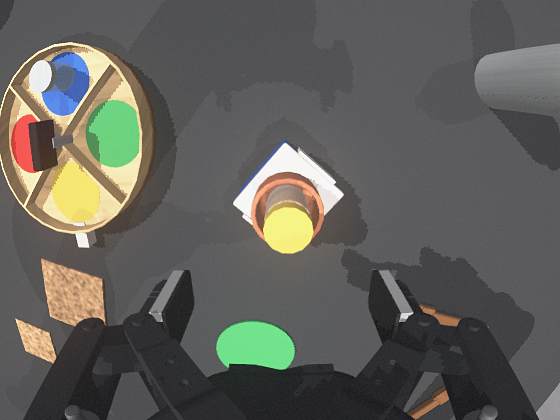

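Call:
jog_arm(steps=[0.085, 0, 0.004, 0.01, 0, 0.085, 0, 0.004, 0.03, 0, 0.085, 0, 0.004, 0.05, 0, 0.085, 0, 0.004, 0.068, 0, 0.075, 0, 0.004, 0.078, 0, 0.06, 0, 0.004, 0.082, 0, 0.05, 0, 0.004, 0.082, 0, 0.05, 0, 0.004, 0.082, 0, 0.05, 0, 0.004, 0.082, 0, 0.05, 0, 0.004, 0.082, 0])

```text
clock: 8.35
position: [0.6385, -0.1186, 0.1039]
ee_rot: [0.995, 0.103, 0.0, 0.0]
ft_force: [0.2, -0.2, 0.6]
grip_width: 0.582
```

```bash
python3 g.py .638 -.116 .103 -78.2
```

```text
t 8.35 pos [ 0.6385 -0.1186  0.1039] phi -78.15 tilt 0.06 grip 0.582 F [ 0.2 -0.2  0.6] j [-0.42  0.59  0.73  1.59 -0.43  1.13 -0.95]
shift [ 0.     -0.0026  0.0009] twist 0.001 dist 0.003
```

Call:
jog_arm(steps=[0.05, 0, -0.003, 0.001, 0, 0.042, 0, -0.003, 0.001, 0, 0.036, 0, -0.003, 0.001, 0, 0.03, 0, -0.003, 0.001, 0, 0.02, 0, -0.003, 0.001, 0, 0.02, 0, -0.003, 0.001, 0, 0.02, 0, -0.003, 0, 0, 0.02, 0, -0.003, -0.005, 0, 0.02, 0, -0.003, -0.015, 0, 0.02, 0, -0.003, -0.025, 0], grip_force=30)

```text
clock: 9.35
position: [0.6376, -0.1157, 0.1292]
ee_rot: [0.995, 0.103, 0.0, 0.0]
ft_force: [0.5, 0.3, -1.1]
grip_width: 0.381
```

```bash
python3 g.py .638 -.116 .175 -78.2; python3 w.py w4
```

```text
t 9.35 pos [ 0.6376 -0.1157  0.1292] phi -78.16 tilt 0.0 grip 0.381 F [ 0.5  0.3 -1.1] j [-0.43  0.56  0.75  1.57 -0.41  1.17 -0.97]
shift [ 0.0003  0.0004 -0.0458] twist 0.001 dist 0.046
pot 432 mean [ 0.6518 -0.1137  0.1095] z50/95 [0.1097 0.1134] rect [ 648.8 -113.9] [13.  33.3] 10.8
rim 1513 mean [ 0.6524 -0.1142  0.0807] z50/95 [0.0808 0.0828] rect [ 646.4 -115. ] [42.2 54.9] 15.4
lid 3689 mean [ 0.6597 -0.1168  0.0451] z50/95 [0.0451 0.0463] rect [ 641.1 -117.7] [67.9 76. ] 61.2
```

View pics/w4.png

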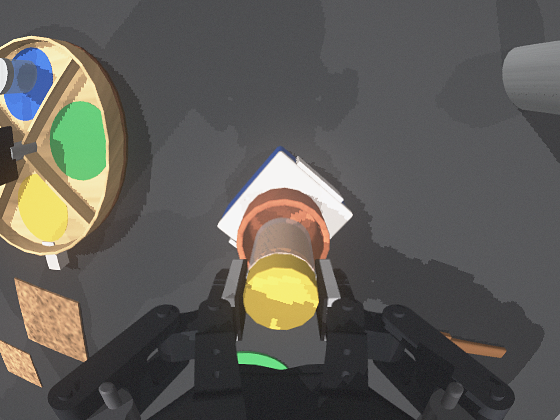

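The pot is gripped and clear of the bowl, which stayed centred on the box. I'll lift it.

Call:
jog_arm(steps=[0.02, 0, 0, -0.008, 0, 0.02, 0, 0, -0.02, 0, 0.02, 0, 0, -0.035, 0, 0.02, 0, 0, -0.05, 0, 0.02, 0, 0, -0.06, 0, 0.02, 0, 0, -0.065, 0, 0.02, 0, -0.008, -0.065, 0, 0.02, 0.003, -0.02, -0.065, 0, 0.02, 0.006, -0.035, -0.065, 0, 0.02, 0.01, -0.05, -0.065, 0])

```text
clock: 10.4
position: [0.6369, -0.0624, 0.1927]
ee_rot: [0.995, 0.104, -0.0, -0.0]
ft_force: [-0.2, -0.3, -0.7]
grip_width: 0.388
```

```bash
python3 g.py .593 .110 .19 -78.2
```

```text
t 10.4 pos [ 0.6369 -0.0624  0.1927] phi -78.09 tilt 0.06 grip 0.388 F [-0.2 -0.3 -0.7] j [-0.54  0.49  0.78  1.53 -0.35  1.27 -1.08]
shift [-0.0074 -0.1777  0.0028] twist 0.002 dist 0.178
```

Call:
jog_arm(steps=[0.02, -0.001, -0.02, 0, 0, 0.02, -0.002, -0.045, 0, 0, 0.02, -0.003, -0.07, 0, 0, 0.02, -0.004, -0.095, 0, 0, 0.02, -0.005, -0.12, 0, 0, 0.02, -0.006, -0.145, 0, 0, 0.02, -0.007, -0.165, 0, 0, 0.02, -0.007, -0.175, 0, 0, 0.02, -0.007, -0.178, 0, 0, 0.02, -0.007, -0.178, 0, 0])

```text
clock: 11.4
position: [0.5937, 0.1082, 0.1932]
ee_rot: [0.995, 0.103, -0.0, 0.0]
ft_force: [0.5, 0.0, -1.4]
grip_width: 0.385
```

```bash
python3 g.py .593 .110 .069 -78.2; python3 w.py w5
```

```text
t 11.4 pos [0.5937 0.1082 0.1932] phi -78.13 tilt 0.01 grip 0.385 F [ 0.5  0.  -1.4] j [-0.85  0.39  0.76  1.63 -0.28  1.24 -1.4 ]
shift [-0.0003 -0.002   0.1242] twist 0.001 dist 0.124
pot 0
rim 675 mean [ 0.6401 -0.1142  0.0802] z50/95 [0.0805 0.082 ] rect [ 639.8 -116.3] [54.4 56.2] 0.9
lid 1504 mean [ 0.6436 -0.102   0.045 ] z50/95 [0.045  0.0464] rect [ 641.5 -117.1] [69.4 77. ] 61.6
```

View pics/w5.png

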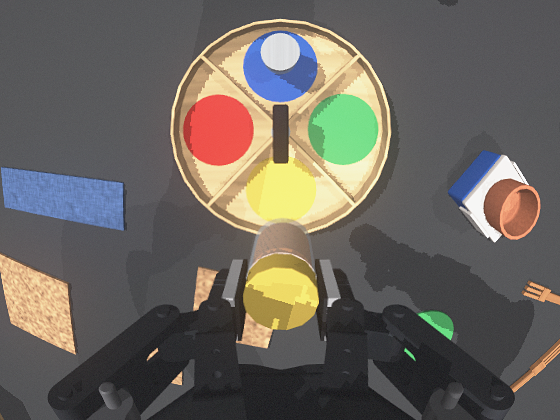

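The pot is lined up over yellow, and the bowl is still on the box at (512,208). I'll lower it.

Call:
jog_arm(steps=[0.02, 0, -0.002, 0.012, 0, 0.02, 0, -0.002, 0.03, 0, 0.02, 0, -0.002, 0.05, 0, 0.02, 0, -0.002, 0.07, 0, 0.02, 0, -0.002, 0.088, 0, 0.02, 0, -0.002, 0.1, 0, 0.02, 0, -0.002, 0.11, 0, 0.02, 0, -0.002, 0.117, 0, 0.02, 0, -0.002, 0.12, 0, 0.02, 0, -0.002, 0.121, 0])

```text
clock: 12.45
position: [0.5934, 0.1101, 0.0723]
ee_rot: [0.995, 0.103, 0.0, -0.0]
ft_force: [-0.5, 0.2, -0.8]
grip_width: 0.385
```

```bash
python3 g.py .593 .110 .069 -78.2
```

```text
t 12.45 pos [0.5934 0.1101 0.0723] phi -78.16 tilt 0.02 grip 0.385 F [-0.5  0.2 -0.8] j [-0.8   0.52  0.69  1.74 -0.38  1.02 -1.33]
shift [-0.0005 -0.      0.0033] twist 0.001 dist 0.003
```

Call:
jog_arm(steps=[0.02, 0, 0, 0.001, 0, 0.02, 0, 0, 0.002, 0, 0.02, 0, 0, 0.003, 0, 0.02, 0, 0, 0.003, 0, 0.036, 0, 0, 0.003, 0, 0.045, 0, 0, 0.003, 0, 0.055, 0, 0, 0.003, 0, 0.055, 0, 0, 0.003, 0, 0.06, 0, 0, -0.005, 0, 0.06, 0, 0, -0.02, 0])

```text
clock: 13.45
position: [0.5927, 0.11, 0.0924]
ee_rot: [0.995, 0.103, -0.001, 0.0]
ft_force: [0.7, -0.6, 0.5]
grip_width: 0.705
```

Call:
jog_arm(steps=[0.06, 0, 0, -0.02, 0, 0.06, 0, 0, -0.05, 0, 0.07, 0, 0, -0.08, 0, 0.085, 0, 0, -0.1, 0, 0.085, 0, 0, -0.11, 0, 0.085, 0, 0.01, -0.11, 0, 0.085, 0, 0.03, -0.11, 0, 0.085, 0, 0.06, -0.11, 0, 0.085, 0, 0.07, -0.11, 0, 0.085, 0, 0.07, -0.11, 0])

```text
clock: 14.45
position: [0.6074, 0.039, 0.2016]
ee_rot: [0.995, 0.101, -0.001, 0.0]
ft_force: [0.0, 0.9, -0.4]
grip_width: 0.995
```

```bash
python3 g.py .640 -.1160 .18 -78.2; python3 w.py w6; python3 - <<'E'
from h import *
c=pickle.load(open("pics/w6.pkl","rb"));d=np.load("pics/w6.npy");C=wcloud(c,d)
m=(np.hypot(C[...,0]-.593,C[...,1]-.11)<.035)&(C[...,2]>.068)&(C[...,2]<.09); rect("pot",C[m])
E
```

```text
t 14.45 pos [0.6074 0.039  0.2016] phi -78.37 tilt 0.08 grip 0.995 F [ 0.   0.9 -0.4] j [-0.75  0.4   0.78  1.6  -0.29  1.26 -1.28]
shift [0.0007 0.1584 0.0217] twist -0.003 dist 0.16
pot 0
rim 850 mean [ 0.6401 -0.115   0.0803] z50/95 [0.0807 0.0819] rect [ 640.1 -115.9] [55.6 54.8] 76.9
lid 1830 mean [ 0.6465 -0.1032  0.045 ] z50/95 [0.045  0.0464] rect [ 641.4 -117.6] [69.2 76.5] 61.8
pot 1248 mean [0.5955 0.1078 0.0756] z50/95 [0.076  0.0771] rect [594.2 108.4] [32.9 33.2] 87.2
```

View pics/w6.png

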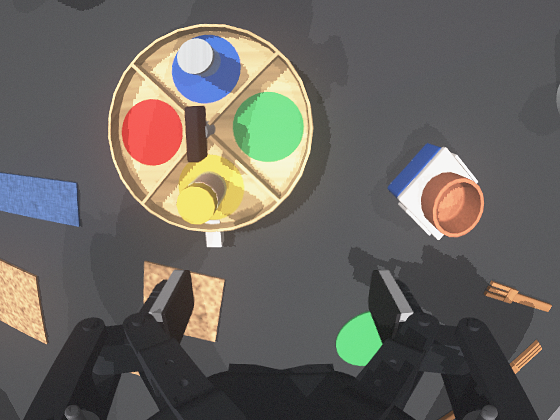

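The pot stands in the yellow pocket (top z 0.076, about (0.595, 0.108)), with the tab still aligned. The bowl is next.

Call:
jog_arm(steps=[0.085, 0, 0.02, 0.004, 0, 0.085, 0, 0.05, 0.01, 0, 0.085, 0, 0.08, 0.015, 0, 0.085, 0, 0.11, 0.02, 0, 0.085, 0, 0.135, 0.022, 0, 0.085, 0.001, 0.15, 0.022, 0, 0.085, 0.001, 0.157, 0.022, 0, 0.085, 0.001, 0.158, 0.022, 0, 0.085, 0.001, 0.158, 0.022, 0, 0.085, 0.001, 0.158, 0.022, 0])

```text
clock: 15.5
position: [0.6413, -0.1112, 0.1803]
ee_rot: [0.995, 0.104, 0.0, -0.0]
ft_force: [-0.2, -0.5, 0.2]
grip_width: 0.994
```

```bash
python3 g.py .640 -.1160 .068 -78.2; python3 w.py w7
```

```text
t 15.5 pos [ 0.6413 -0.1112  0.1803] phi -78.04 tilt 0.05 grip 0.994 F [-0.2 -0.5  0.2] j [-0.46  0.52  0.78  1.51 -0.38  1.26 -0.99]
shift [-0.0023  0.0045  0.1123] twist 0.003 dist 0.112
pot 0
rim 1220 mean [ 0.6395 -0.1166  0.0805] z50/95 [0.0807 0.0818] rect [ 639.7 -116.8] [54.8 55.7] 2.4
lid 2619 mean [ 0.6582 -0.1164  0.0452] z50/95 [0.0451 0.0467] rect [ 641.1 -117.8] [68.2 76.2] 61.2
```

Call:
jog_arm(steps=[0.085, -0.001, 0.003, 0.012, 0, 0.085, -0.002, 0.005, 0.03, 0, 0.085, -0.002, 0.005, 0.05, 0, 0.085, -0.002, 0.005, 0.07, 0, 0.085, -0.002, 0.005, 0.088, 0, 0.085, -0.002, 0.005, 0.1, 0, 0.085, -0.002, 0.005, 0.108, 0, 0.085, -0.002, 0.005, 0.111, 0, 0.085, -0.002, 0.005, 0.112, 0, 0.085, -0.002, 0.005, 0.112, 0])

```text
clock: 16.55
position: [0.6405, -0.1182, 0.0688]
ee_rot: [0.995, 0.103, 0.0, 0.0]
ft_force: [-0.8, -0.8, -1.4]
grip_width: 0.994
```

```bash
python3 g.py .640 -.1165 .067 -78.2
```

```text
t 16.55 pos [ 0.6405 -0.1182  0.0688] phi -78.15 tilt 0.05 grip 0.994 F [-0.8 -0.8 -1.4] j [-0.4   0.64  0.71  1.6  -0.46  1.07 -0.93]
shift [-0.0002 -0.0018  0.0018] twist 0.001 dist 0.003
```

Call:
jog_arm(steps=[0.075, 0, -0.002, 0.001, 0, 0.065, 0, -0.002, 0.001, 0, 0.06, 0, -0.002, 0.001, 0, 0.055, 0, -0.002, 0.001, 0, 0.045, 0, -0.002, 0.001, 0, 0.045, 0, -0.002, 0.001, 0, 0.045, 0, -0.002, 0.001, 0, 0.045, 0, -0.002, -0.004, 0, 0.045, 0, -0.002, -0.014, 0, 0.045, 0, -0.002, -0.026, 0], grip_force=35)

```text
clock: 17.55
position: [0.6395, -0.1162, 0.0948]
ee_rot: [0.995, 0.103, -0.0, -0.0]
ft_force: [0.0, 0.3, -1.2]
grip_width: 0.641
```

```bash
python3 g.py .4255 -.1225 .1 -78.2;python3 w.py w8
```

```text
t 17.55 pos [ 0.6395 -0.1162  0.0948] phi -78.16 tilt 0.04 grip 0.641 F [ 0.   0.3 -1.2] j [-0.42  0.61  0.73  1.59 -0.44  1.12 -0.95]
shift [-0.2107 -0.0377 -0.005 ] twist 0.001 dist 0.214
pot 4460 mean [ 0.6427 -0.1157  0.108 ] z50/95 [0.1078 0.112 ] rect [ 642.6 -114.3] [64.  59.8] 61.3
rim 3202 mean [ 0.6328 -0.1178  0.0793] z50/95 [0.078  0.0844] rect [ 642.2 -113.8] [55.4 52. ] 66.4
lid 6593 mean [ 0.6589 -0.1165  0.045 ] z50/95 [0.045 0.046] rect [ 642.1 -118.3] [68.4 74.8] 60.7
```

View pics/w8.png

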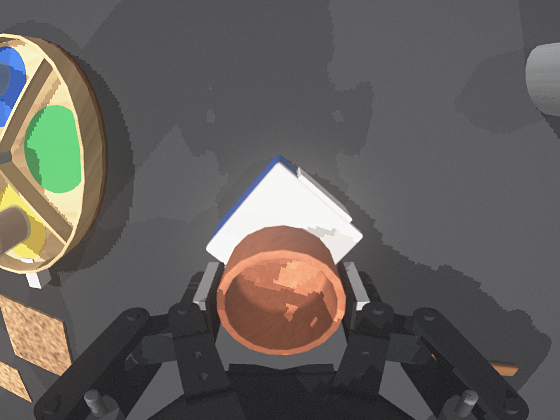

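The bowl is gripped level, and the box stays put. I'll carry it to the green mat.

Call:
jog_arm(steps=[0.045, 0, 0, -0.01, 0, 0.045, 0, 0, -0.025, 0, 0.045, -0.01, -0.002, -0.035, 0, 0.045, -0.03, -0.005, -0.035, 0, 0.045, -0.055, -0.01, -0.035, 0, 0.045, -0.085, -0.015, -0.035, 0, 0.045, -0.115, -0.02, -0.03, 0, 0.045, -0.145, -0.026, -0.02, 0, 0.045, -0.17, -0.03, -0.01, 0, 0.045, -0.19, -0.034, -0.005, 0])

```text
clock: 18.6
position: [0.4452, -0.1221, 0.0992]
ee_rot: [0.995, 0.103, -0.0, -0.001]
ft_force: [0.2, 0.0, -0.9]
grip_width: 0.65
```

```bash
python3 g.py .4255 -.122 .05 -78.2
```

```text
t 18.6 pos [ 0.4452 -0.1221  0.0992] phi -78.19 tilt 0.07 grip 0.65 F [ 0.2  0.  -0.9] j [-0.65  0.15  0.89  2.08 -0.14  0.97 -1.05]
shift [-0.0193 -0.004   0.0492] twist 0.0 dist 0.053
```

Call:
jog_arm(steps=[0.045, -0.005, -0.001, 0.005, 0, 0.045, -0.012, -0.002, 0.012, 0, 0.045, -0.017, -0.003, 0.022, 0, 0.045, -0.019, -0.004, 0.033, 0, 0.045, -0.019, -0.004, 0.043, 0, 0.045, -0.019, -0.004, 0.05, 0, 0.045, -0.019, -0.004, 0.056, 0, 0.045, -0.019, -0.004, 0.06, 0, 0.045, -0.019, -0.004, 0.062, 0, 0.045, -0.019, -0.004, 0.062, 0])

```text
clock: 19.6
position: [0.4274, -0.122, 0.0372]
ee_rot: [0.995, 0.103, -0.0, 0.0]
ft_force: [-0.5, 0.2, -2.0]
grip_width: 0.643
```

```bash
python3 g.py .4255 -.122 .026 -78.2; python3 w.py w9; python3 - <<'E'
from h import *
c=pickle.load(open("pics/w9.pkl","rb"));d=np.load("pics/w9.npy");C=wcloud(c,d);I=cv2.imread("pics/w9.png");hsv=cv2.cvtColor(I,cv2.COLOR_BGR2HSV)
m=(np.hypot(C[...,0]-.4255,C[...,1]+.122)<.06)&(hsv[...,0]>50)&(hsv[...,0]<80)&(hsv[...,1]>90)&(C[...,2]<.01)&(C[...,2]>-.005); p=C[m];rect("mat",p);print(p.min(0),p.max(0))
E
```

```text
t 19.6 pos [ 0.4274 -0.122   0.0372] phi -78.16 tilt 0.01 grip 0.643 F [-0.5  0.2 -2. ] j [-0.59  0.25  0.84  2.17 -0.26  0.82 -0.95]
shift [-0.0019 -0.0004  0.0112] twist 0.001 dist 0.011
pot 0
rim 0
lid 0
mat 10058 mean [ 0.4502 -0.1193  0.0031] z50/95 [0.0031 0.0041] rect [ 445.6 -119.7] [ 57.6 101.4] 11.4
[ 0.40737307 -0.17391372 -0.00144366] [ 0.47486806 -0.07344066  0.00530377]
```

View pics/w9.png

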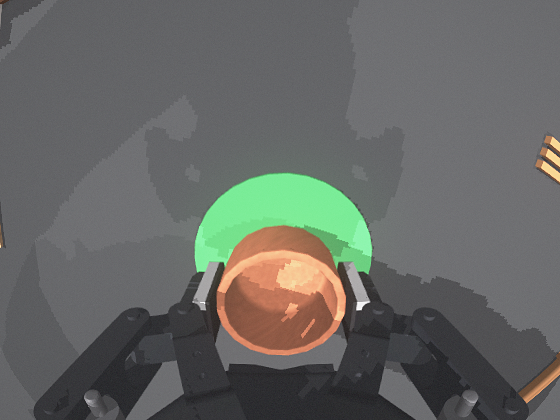

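The mat is centred at about (0.425, -0.123). I'll lower and release.

Call:
jog_arm(steps=[0.045, -0.002, 0, 0.004, 0, 0.045, -0.002, 0, 0.008, 0, 0.045, -0.002, 0, 0.011, 0, 0.045, -0.002, 0, 0.012, 0, 0.045, -0.002, 0, 0.012, 0, 0.058, -0.002, 0, 0.012, 0, 0.068, -0.002, 0, 0.012, 0, 0.08, -0.002, 0, 0.012, 0, 0.085, -0.002, 0, 0.012, 0, 0.085, -0.002, 0, 0.012, 0])

```text
clock: 20.65
position: [0.4254, -0.1223, 0.0252]
ee_rot: [0.995, 0.103, -0.0, -0.0]
ft_force: [-0.7, 0.4, 0.0]
grip_width: 0.995
```

Call:
jog_arm(steps=[0.085, 0, 0, -0.005, 0, 0.085, 0, 0, -0.02, 0, 0.085, 0, 0, -0.045, 0, 0.085, 0, 0, -0.075, 0, 0.085, 0, 0, -0.105, 0, 0.085, 0.01, 0, -0.125, 0.05, 0.085, 0.03, 0, -0.135, 0.12, 0.085, 0.05, 0, -0.14, 0.2, 0.085, 0.06, 0, -0.14, 0.25, 0.085, 0.06, 0, -0.14, 0.25])

```text
clock: 21.65
position: [0.485, -0.1097, 0.1656]
ee_rot: [1.0, -0.022, 0.0, 0.001]
ft_force: [-0.6, 0.3, -0.2]
grip_width: 0.995
```

```bash
python3 g.py .641 -.1165 .16 -119 .641 -.1165 .16 61; python3 w.py w10; python3 - <<'E'
from h import *
c=pickle.load(open("pics/w10.pkl","rb"));d=np.load("pics/w10.npy");C=wcloud(c,d)
rect("bowl",C[(np.hypot(C[...,0]-.4255,C[...,1]+.122)<.06)&(C[...,2]<.045)&(C[...,2]>.034)])
E
```

```text
t 21.65 pos [ 0.485  -0.1097  0.1656] phi -92.47 tilt 0.07 grip 0.995 F [-0.6  0.3 -0.2] j [-0.71  0.14  0.92  1.94 -0.13  1.12 -1.36]
shift [0.1561 0.     0.0056] twist 0.463 dist 0.156
shift [0.1561 0.     0.0056] twist -2.679 dist 0.156
pot 0
rim 0
lid 5193 mean [ 0.6272 -0.1155  0.0452] z50/95 [0.0452 0.0465] rect [ 636.1 -115.1] [68.3 65.7] 61.2
bowl 935 mean [ 0.4267 -0.1223  0.0382] z50/95 [0.0385 0.0399] rect [ 425.8 -122.3] [55.  55.5] 76.0
```

View pics/w10.png

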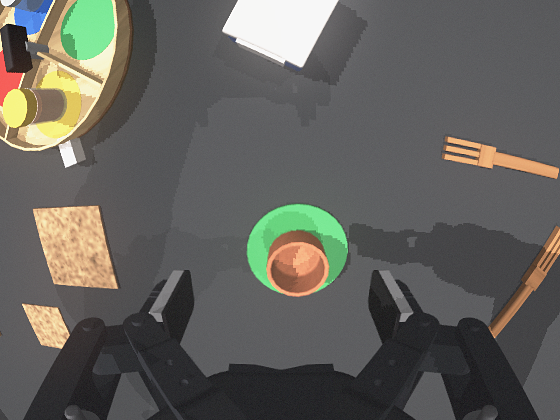

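The bowl stands centred on the mat, with its rim at 0.0385. The latch flap at (265,50) confirms the heading, so the jaw goes across the plain sides. Now the box.

Call:
jog_arm(steps=[0.085, 0.01, 0, 0, 0.05, 0.085, 0.035, 0, 0, 0.12, 0.085, 0.065, 0, 0, 0.2, 0.085, 0.095, 0, 0, 0.28, 0.085, 0.125, 0, 0, 0.36, 0.085, 0.145, 0, 0, 0.42, 0.085, 0.154, 0, 0, 0.455, 0.085, 0.156, 0, 0, 0.463, 0.085, 0.156, 0, 0, 0.463, 0.085, 0.156, 0, 0, 0.463])

```text
clock: 22.7
position: [0.6392, -0.117, 0.1655]
ee_rot: [0.968, -0.25, -0.0, -0.0]
ft_force: [0.1, 0.4, -0.3]
grip_width: 0.996
```

```bash
python3 g.py .6412 -.1177 .03 -119 ; python3 w.py w11
```

```text
t 22.7 pos [ 0.6392 -0.117   0.1655] phi -118.97 tilt 0.03 grip 0.996 F [ 0.1  0.4 -0.3] j [-0.52  0.58  0.9   1.53 -0.47  1.26 -1.63]
shift [ 0.0022 -0.0003  0.1355] twist 0.0 dist 0.136
pot 0
rim 0
lid 7369 mean [ 0.6427 -0.1189  0.045 ] z50/95 [0.045  0.0461] rect [ 641.2 -117.8] [68.4 76.4] 60.9
```

View pics/w11.png

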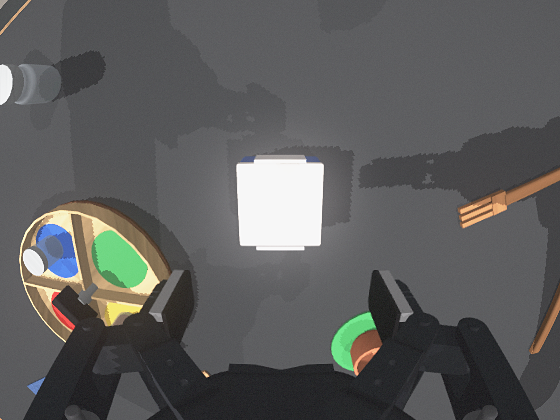

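Call:
jog_arm(steps=[0.085, 0.001, 0, 0.012, 0, 0.085, 0.002, 0, 0.035, 0, 0.085, 0.002, 0, 0.06, 0, 0.085, 0.002, 0, 0.08, 0, 0.085, 0.002, 0, 0.098, 0, 0.085, 0.002, 0, 0.112, 0, 0.085, 0.002, 0, 0.123, 0, 0.085, 0.002, 0, 0.13, 0, 0.085, 0.002, 0, 0.133, 0, 0.085, 0.002, 0, 0.133, 0])

```text
clock: 23.75
position: [0.6419, -0.1178, 0.0323]
ee_rot: [0.968, -0.25, 0.0, -0.0]
ft_force: [-0.1, 0.2, -0.7]
grip_width: 1.0
```

```bash
python3 g.py .6412 -.1177 .032 -119
```

```text
t 23.75 pos [ 0.6419 -0.1178  0.0323] phi -119.0 tilt 0.01 grip 1.0 F [-0.1  0.2 -0.7] j [-0.45  0.73  0.79  1.62 -0.58  1.04 -1.56]
shift [-0.0006  0.0003  0.0003] twist -0.0 dist 0.001
```

Call:
jog_arm(steps=[0.078, 0, 0, 0, 0, 0.072, 0, 0, 0, 0, 0.066, 0, 0, 0, 0, 0.06, 0, 0, 0, 0, 0.055, 0, 0, 0, 0, 0.055, 0, 0, 0, 0, 0.055, 0, 0, 0, 0, 0.055, 0, 0, -0.008, 0, 0.055, 0, 0, -0.025, 0, 0.055, 0, 0, -0.045, 0], grip_force=45)

```text
clock: 24.75
position: [0.6414, -0.1177, 0.0783]
ee_rot: [0.968, -0.25, -0.0, 0.0]
ft_force: [0.7, 0.3, -2.1]
grip_width: 0.78
```

```bash
python3 g.py .434 .1325 .09 -119 .434 .1325 .09 -90; python3 w.py w12
```

```text
t 24.75 pos [ 0.6414 -0.1177  0.0783] phi -119.01 tilt 0.05 grip 0.78 F [ 0.7  0.3 -2.1] j [-0.48  0.67  0.83  1.6  -0.54  1.12 -1.59]
shift [-0.3027 -0.1182 -0.0115] twist -0.0 dist 0.325
shift [-0.3027 -0.1182 -0.0115] twist -0.506 dist 0.325
pot 1166 mean [ 0.6488 -0.1219  0.1093] z50/95 [0.1094 0.1137] rect [ 646.2 -118.1] [117.5  19. ] 60.9
rim 1265 mean [ 0.6661 -0.1323  0.0812] z50/95 [0.0812 0.0847] rect [ 660.1 -128.7] [95.  32.1] 61.2
lid 62 mean [ 0.6718 -0.1308  0.0486] z50/95 [0.0486 0.049 ] rect [ 670.1 -133.6] [64.5  1.1] 61.4
```

View pics/w12.png

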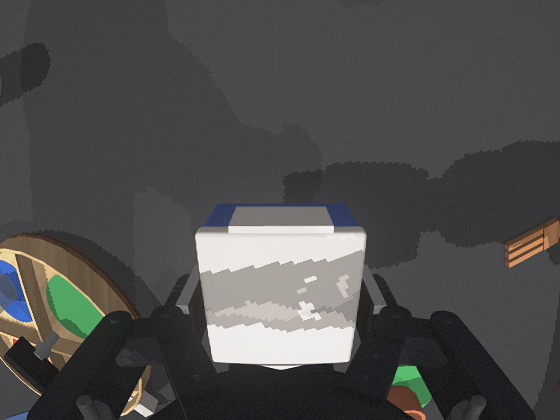

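Call:
jog_arm(steps=[0.055, 0, 0, -0.015, 0, 0.055, 0, 0, -0.035, 0, 0.055, 0, 0, -0.06, 0, 0.055, 0, 0, -0.08, 0, 0.055, -0.01, -0.004, -0.09, -0.02, 0.055, -0.03, -0.012, -0.092, -0.05, 0.055, -0.055, -0.021, -0.092, -0.09, 0.055, -0.08, -0.031, -0.092, -0.13, 0.055, -0.105, -0.041, -0.092, -0.17, 0.055, -0.125, -0.049, -0.092, -0.2])

```text
clock: 25.8
position: [0.5544, -0.0123, 0.1688]
ee_rot: [0.989, -0.151, -0.001, -0.0]
ft_force: [-0.3, 0.1, -1.3]
grip_width: 0.789
```

```bash
python3 g.py .434 .1325 .12 -90
```

```text
t 25.8 pos [ 0.5544 -0.0123  0.1688] phi -107.31 tilt 0.1 grip 0.789 F [-0.3  0.1 -1.3] j [-0.84  0.33  0.93  1.79 -0.29  1.17 -1.69]
shift [-0.1579 -0.1024  0.0491] twist -0.302 dist 0.194
```

Call:
jog_arm(steps=[0.055, -0.02, -0.013, 0, -0.04, 0.055, -0.042, -0.027, 0, -0.08, 0.055, -0.064, -0.041, 0, -0.12, 0.055, -0.086, -0.056, 0, -0.16, 0.055, -0.108, -0.07, 0, -0.2, 0.055, -0.13, -0.084, 0.01, -0.25, 0.055, -0.148, -0.096, 0.025, -0.28, 0.055, -0.156, -0.101, 0.04, -0.3, 0.055, -0.158, -0.102, 0.049, -0.302, 0.055, -0.158, -0.102, 0.049, -0.302])

```text
clock: 26.8
position: [0.4352, 0.1304, 0.1193]
ee_rot: [1.0, -0.002, -0.001, 0.0]
ft_force: [-0.3, -0.2, -2.1]
grip_width: 0.79
```

```bash
python3 g.py .434 .1325 .035 -90; python3 w.py w13;  python3 - <<'E'
from h import *
c=pickle.load(open("pics/w13.pkl","rb"));d=np.load("pics/w13.npy");C=wcloud(c,d);I=cv2.imread("pics/w13.png");hsv=cv2.cvtColor(I,cv2.COLOR_BGR2HSV)
m=(np.hypot(C[...,0]-.434,C[...,1]-.1325)<.08)&(hsv[...,0]<25)&(hsv[...,1]>50)&(C[...,2]<.01)&(C[...,2]>-.005); p=C[m];rect("mat",p);print(p.min(0),p.max(0))
E
```

```text
t 26.8 pos [0.4352 0.1304 0.1193] phi -90.2 tilt 0.12 grip 0.79 F [-0.3 -0.2 -2.1] j [-1.19  0.08  0.84  2.08 -0.07  1.01 -1.89]
shift [-0.001  -0.0022  0.0843] twist -0.003 dist 0.084
pot 0
rim 0
lid 0
mat 7134 mean [0.4631 0.131  0.0031] z50/95 [0.0031 0.0042] rect [462.5 130.6] [ 44.3 102.5] 0.3
[ 0.44011121  0.07931677 -0.00147837] [0.48439906 0.18187639 0.00569825]
```

View pics/w13.png

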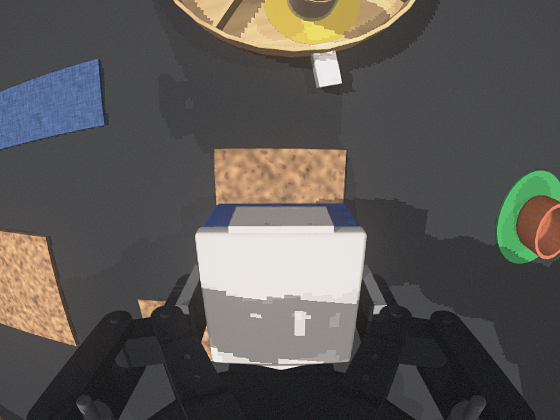

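The mat is centred at (0.434, 0.131) directly below the box. I'll lower.

Call:
jog_arm(steps=[0.055, -0.001, -0.001, 0.01, 0, 0.055, -0.001, -0.001, 0.025, 0, 0.055, -0.001, -0.001, 0.042, 0, 0.055, -0.001, -0.001, 0.056, 0, 0.055, -0.001, -0.001, 0.067, 0, 0.055, -0.001, -0.001, 0.074, 0, 0.055, -0.001, -0.001, 0.079, 0, 0.055, -0.001, -0.001, 0.081, 0, 0.055, -0.001, -0.001, 0.081, 0, 0.055, -0.001, -0.001, 0.081, 0])

```text
clock: 27.85
position: [0.4356, 0.1318, 0.0397]
ee_rot: [1.0, -0.002, 0.0, -0.0]
ft_force: [-0.1, 0.1, -1.8]
grip_width: 0.784
```

```bash
python3 g.py .434 .1315 .035 -90
```

```text
t 27.85 pos [0.4356 0.1318 0.0397] phi -90.24 tilt 0.05 grip 0.784 F [-0.1  0.1 -1.8] j [-1.11  0.26  0.79  2.14 -0.25  0.83 -1.74]
shift [-0.0016  0.0003  0.0047] twist -0.004 dist 0.005
```

Call:
jog_arm(steps=[0.055, -0.001, 0, 0.002, 0, 0.055, -0.001, 0, 0.004, 0, 0.055, -0.001, 0, 0.005, 0, 0.055, -0.001, 0, 0.005, 0, 0.055, -0.001, 0, 0.005, 0, 0.07, -0.001, 0, 0.005, 0, 0.078, -0.001, 0, 0.005, 0, 0.085, -0.001, 0, 0.005, 0, 0.085, -0.001, 0, 0.005, 0, 0.085, -0.001, 0, 0.005, 0])

```text
clock: 28.85
position: [0.4343, 0.1317, 0.0342]
ee_rot: [1.0, -0.002, -0.0, 0.0]
ft_force: [0.0, 0.1, 0.7]
grip_width: 0.997
```

Call:
jog_arm(steps=[0.085, 0, 0, -0.005, 0, 0.085, 0, 0, -0.02, 0, 0.085, 0, 0, -0.045, 0, 0.085, 0, 0, -0.075, 0, 0.085, 0, 0, -0.105, 0, 0.085, 0, 0, -0.13, 0, 0.085, 0, 0.01, -0.15, -0.05, 0.085, 0, 0.03, -0.16, -0.1, 0.085, 0, 0.05, -0.16, -0.15, 0.085, 0, 0.05, -0.16, -0.15])

```text
clock: 29.85
position: [0.4344, 0.0793, 0.1948]
ee_rot: [0.997, 0.072, 0.0, -0.001]
ft_force: [-0.5, 0.8, -0.4]
grip_width: 0.991
```

```bash
python3 g.py .515 -.3555 .18 -8.4; python3 w.py w14;  python3 - <<'E'
from h import *
c=pickle.load(open("pics/w14.pkl","rb"));d=np.load("pics/w14.npy");C=wcloud(c,d)
rect("box",C[(np.hypot(C[...,0]-.434,C[...,1]-.1325)<.07)&(C[...,2]<.056)&(C[...,2]>.04)])
E
```

```text
t 29.85 pos [0.4344 0.0793 0.1948] phi -81.77 tilt 0.08 grip 0.991 F [-0.5  0.8 -0.4] j [-1.2  -0.12  0.88  2.03  0.1   1.19 -1.79]
shift [0.0176 0.4418 0.0143] twist -1.281 dist 0.442
pot 0
rim 0
lid 0
box 6047 mean [0.4354 0.1308 0.048 ] z50/95 [0.048  0.0492] rect [433.5 131.7] [76.7 68.3] 0.2
```

View pics/w14.png

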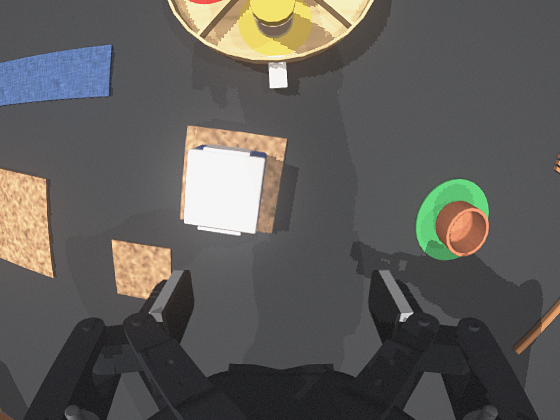

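The box sits at (0.4335, 0.132), lid at 0.048. The fork is next.

Call:
jog_arm(steps=[0.085, 0.001, 0.025, 0, -0.07, 0.085, 0.003, 0.065, 0, -0.18, 0.085, 0.004, 0.105, 0, -0.3, 0.085, 0.006, 0.145, 0, -0.42, 0.085, 0.007, 0.185, 0, -0.54, 0.085, 0.009, 0.225, 0, -0.65, 0.085, 0.011, 0.265, 0, -0.77, 0.085, 0.012, 0.305, 0, -0.88, 0.085, 0.014, 0.345, 0, -1, 0.085, 0.015, 0.38, 0, -1.1])

```text
clock: 30.9
position: [0.4995, -0.2576, 0.1945]
ee_rot: [0.832, 0.555, -0.001, 0.0]
ft_force: [0.8, 0.4, 1.4]
grip_width: 0.99
```

```bash
python3 g.py .515 -.3555 .16 -8.4
```

```text
t 30.9 pos [ 0.4995 -0.2576  0.1945] phi -22.63 tilt 0.07 grip 0.99 F [0.8 0.4 1.4] j [-0.47  0.37  1.07  1.75 -0.34  1.23  0.29]
shift [-0.0844  0.052   0.0345] twist -0.248 dist 0.105
```

Call:
jog_arm(steps=[0.085, -0.02, 0.012, 0, -0.06, 0.085, -0.04, 0.025, 0, -0.12, 0.085, -0.05, 0.03, 0, -0.16, 0.085, -0.055, 0.034, 0.01, -0.18, 0.085, -0.055, 0.034, 0.02, -0.18, 0.085, -0.055, 0.034, 0.02, -0.18, 0.085, -0.055, 0.034, 0.02, -0.18, 0.085, -0.055, 0.034, 0.02, -0.18, 0.085, -0.055, 0.034, 0.02, -0.18, 0.085, -0.055, 0.034, 0.02, -0.18])

```text
clock: 31.9
position: [0.5086, -0.3215, 0.1759]
ee_rot: [0.781, 0.625, -0.0, 0.001]
ft_force: [-0.2, 0.0, 0.2]
grip_width: 0.996
```

```bash
python3 g.py .515 -.3555 .1 -8.4; python3 w.py w15;  python3 - <<'E'
from h import *
c=pickle.load(open("pics/w15.pkl","rb"));d=np.load("pics/w15.npy");C=wcloud(c,d);I=cv2.imread("pics/w15.png");hsv=cv2.cvtColor(I,cv2.COLOR_BGR2HSV)
m=(np.hypot(C[...,0]-.515,C[...,1]+.3555)<.1)&(hsv[...,0]<22)&(hsv[...,1]>90)&(C[...,2]<.02)&(C[...,2]>.002)
p=C[m]; rect("fork",p); h=p[np.hypot(p[:,0]-.515,p[:,1]+.3555)<.027]; rect("handle",h)
E
```

```text
t 31.9 pos [ 0.5086 -0.3215  0.1759] phi -12.69 tilt 0.1 grip 0.996 F [-0.2  0.   0.2] j [-0.26  0.47  0.97  1.66 -0.41  1.23  0.59]
shift [-0.0317  0.0136  0.0759] twist -0.075 dist 0.083
pot 0
rim 0
lid 0
fork 2255 mean [ 0.5155 -0.3504  0.0074] z50/95 [0.0075 0.0089] rect [ 514.5 -355. ] [170.4  22.2] 81.6
handle 733 mean [ 0.5149 -0.3545  0.0079] z50/95 [0.008  0.0091] rect [ 514.8 -355.5] [53.8 15.3] 80.0
```

View pics/w15.png

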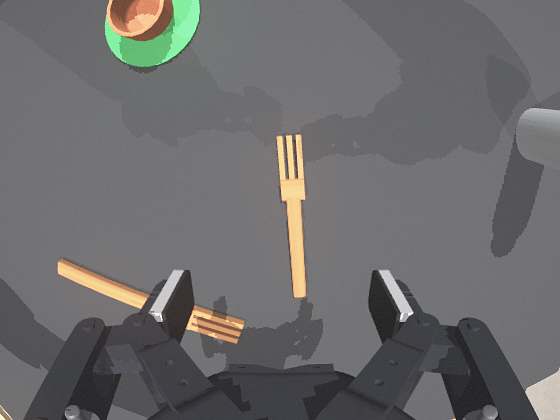

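The small fork is centred at (0.5148, -0.3552), heading 81.6°, handle end toward the gripper. I'll descend.

Call:
jog_arm(steps=[0.07, -0.01, 0.004, 0.01, -0.02, 0.06, -0.022, 0.009, 0.03, -0.05, 0.05, -0.03, 0.013, 0.055, -0.07, 0.045, -0.0315, 0.0135, 0.08, -0.075, 0.045, -0.0315, 0.0135, 0.1, -0.075, 0.045, -0.0315, 0.0135, 0.115, -0.075, 0.045, -0.0315, 0.0135, 0.126, -0.075, 0.045, -0.0315, 0.0135, 0.13, -0.075, 0.045, -0.0315, 0.0135, 0.13, -0.075, 0.045, -0.0315, 0.0135, 0.13, -0.075])

```text
clock: 32.95
position: [0.5151, -0.3558, 0.0464]
ee_rot: [0.757, 0.653, -0.0, 0.001]
ft_force: [-0.5, 0.6, 0.3]
grip_width: 0.528
```

```bash
python3 g.py .5148 -.3552 .021 -8.4
```

```text
t 32.95 pos [ 0.5151 -0.3558  0.0464] phi -8.4 tilt 0.14 grip 0.528 F [-0.5  0.6  0.3] j [-0.08  0.66  0.83  1.7  -0.56  1.03  0.79]
shift [ 0.0006 -0.0004  0.0254] twist 0.0 dist 0.025
```

Call:
jog_arm(steps=[0.04, 0, 0, 0.01, 0, 0.035, 0, 0, 0.018, 0, 0.03, 0, 0, 0.024, 0, 0.03, 0, 0, 0.0265, 0, 0.03, 0, 0, 0.0265, 0, 0.022, 0, 0, 0.0265, 0, 0.012, 0, 0, 0.0265, 0, 0.004, 0, 0, 0.0265, 0, 0.004, 0, 0, 0.0265, 0, 0.004, 0, 0, 0.0265, 0], grip_force=40)

```text
clock: 33.95
position: [0.5149, -0.3558, 0.0195]
ee_rot: [0.757, 0.653, -0.0, 0.001]
ft_force: [-1.1, -0.3, 4.6]
grip_width: 0.148
```

```bash
python3 g.py .5148 -.3552 .16 -8.4
```

```text
t 33.95 pos [ 0.5149 -0.3558  0.0195] phi -8.4 tilt 0.11 grip 0.148 F [-1.1 -0.3  4.6] j [-0.06  0.7   0.8   1.71 -0.58  0.99  0.81]
shift [ 0.0003  0.     -0.1405] twist -0.0 dist 0.141
```

Call:
jog_arm(steps=[0.004, 0, 0, -0.008, 0, 0.004, 0, 0, -0.022, 0, 0.004, 0, 0, -0.042, 0, 0.004, 0, 0, -0.065, 0, 0.004, 0, 0, -0.09, 0, 0.004, 0, 0, -0.115, 0, 0.004, 0, 0, -0.135, 0, 0.004, 0, 0, -0.145, 0, 0.004, 0, 0, -0.15, 0, 0.004, 0, 0, -0.15, 0])

```text
clock: 34.95
position: [0.5147, -0.3553, 0.1693]
ee_rot: [0.757, 0.653, -0.0, 0.001]
ft_force: [1.0, 0.4, 0.1]
grip_width: 0.143
```

```bash
python3 g.py .48 0 .17 -2 .53 .3765 .17 3.5; python3 w.py w16
```

```text
t 34.95 pos [ 0.5147 -0.3553  0.1693] phi -8.39 tilt 0.09 grip 0.143 F [1.  0.4 0.1] j [-0.15  0.53  0.93  1.6  -0.44  1.24  0.71]
shift [ 0.3464 -0.0861 -0.0012] twist -0.112 dist 0.357
shift [ 0.7262 -0.0916 -0.0016] twist -0.208 dist 0.732
pot 0
rim 0
lid 0
```

View pics/w16.png

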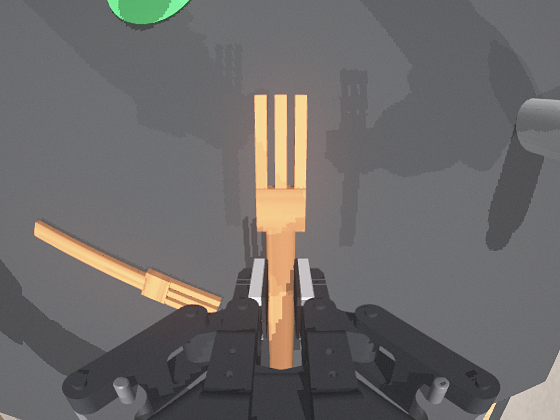

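The fork is held straight. I'll carry it at height to the runner.

Call:
jog_arm(steps=[0.004, 0.015, -0.003, 0, -0.005, 0.004, 0.045, -0.006, 0, -0.013, 0.004, 0.08, -0.01, 0, -0.023, 0.004, 0.115, -0.014, 0, -0.033, 0.004, 0.15, -0.019, 0, -0.043, 0.004, 0.185, -0.023, 0, -0.053, 0.004, 0.22, -0.028, 0, -0.063, 0.004, 0.255, -0.032, 0, -0.073, 0.004, 0.285, -0.036, 0, -0.08, 0.004, 0.3, -0.038, 0, -0.085])

```text
clock: 36.0
position: [0.5204, -0.0499, 0.1678]
ee_rot: [0.727, 0.686, -0.001, -0.0]
ft_force: [1.3, -0.8, -1.2]
grip_width: 0.145
```

Call:
jog_arm(steps=[0.004, 0.015, -0.001, 0, -0.005, 0.004, 0.045, -0.004, 0, -0.013, 0.004, 0.08, -0.008, 0, -0.023, 0.004, 0.115, -0.012, 0, -0.033, 0.004, 0.15, -0.015, 0, -0.043, 0.004, 0.185, -0.018, 0, -0.053, 0.004, 0.22, -0.021, 0, -0.063, 0.004, 0.255, -0.023, 0, -0.073, 0.004, 0.285, -0.025, 0, -0.08, 0.004, 0.3, -0.026, 0, -0.085])

```text
clock: 37.0
position: [0.5132, 0.25, 0.1677]
ee_rot: [0.698, 0.716, -0.001, 0.001]
ft_force: [-0.3, -0.2, -0.1]
grip_width: 0.15
```

```bash
python3 g.py .53 .3765 .15 3.5
```

```text
t 37.0 pos [0.5132 0.25   0.1677] phi 1.45 tilt 0.1 grip 0.15 F [-0.3 -0.2 -0.1] j [-1.19  0.34  0.79  1.75 -0.26  1.17 -0.29]
shift [0.126  0.02   0.0175] twist -0.036 dist 0.129
```

Call:
jog_arm(steps=[0.004, 0.02, 0.003, 0, -0.005, 0.004, 0.045, 0.007, 0, -0.013, 0.004, 0.07, 0.011, 0, -0.02, 0.004, 0.095, 0.015, 0, -0.028, 0.004, 0.112, 0.018, 0, -0.033, 0.004, 0.122, 0.0195, 0.005, -0.036, 0.004, 0.126, 0.02, 0.015, -0.036, 0.004, 0.126, 0.02, 0.018, -0.036, 0.004, 0.126, 0.02, 0.018, -0.036, 0.004, 0.126, 0.02, 0.018, -0.036])

```text
clock: 38.0
position: [0.5307, 0.3733, 0.1502]
ee_rot: [0.686, 0.727, -0.0, 0.001]
ft_force: [-0.9, -0.3, -0.7]
grip_width: 0.145
```

```bash
python3 g.py .53 .3765 .03 3.5; python3 w.py w17;  python3 - <<'E'
from h import *
c=pickle.load(open("pics/w17.pkl","rb"));d=np.load("pics/w17.npy");C=wcloud(c,d);I=cv2.imread("pics/w17.png");hsv=cv2.cvtColor(I,cv2.COLOR_BGR2HSV)
m=(np.hypot(C[...,0]-.53,C[...,1]-.3765)<.13)&(hsv[...,0]>100)&(hsv[...,0]<128)&(hsv[...,1]>80)&(C[...,2]<.01)&(C[...,2]>-.004); p=C[m]; rect("runner",p); print(p.min(0),p.max(0))
f=(hsv[...,0]<22)&(hsv[...,1]>90)&(C[...,2]>.09)&(C[...,2]<.2)&(d>0); rect("fork",C[f])
E
```

```text
t 38.0 pos [0.5307 0.3733 0.1502] phi 3.32 tilt 0.09 grip 0.145 F [-0.9 -0.3 -0.7] j [-1.2   0.53  0.71  1.54 -0.36  1.2  -0.37]
shift [ 0.0034 -0.0006  0.1202] twist -0.003 dist 0.12
pot 0
rim 0
lid 0
runner 4713 mean [0.53   0.4096 0.0032] z50/95 [0.0032 0.0043] rect [529.7 389.9] [ 56.8 169.8] 3.5
[ 0.49665862  0.30545534 -0.00100739] [0.56317646 0.47617128 0.00640556]
fork 8821 mean [0.5286 0.3999 0.138 ] z50/95 [0.1379 0.1395] rect [528.8 384.8] [ 69.5 145.7] 22.4
```

View pics/w17.png

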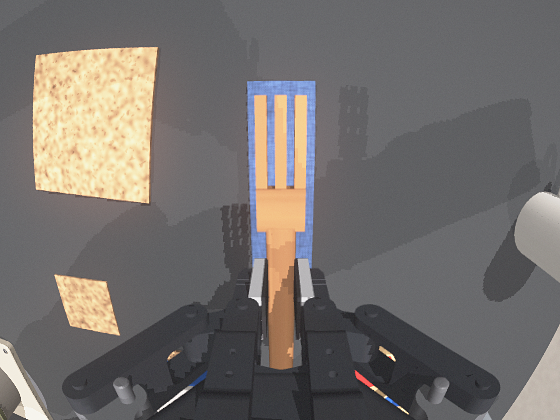

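The fork is aligned over the runner. I'll lower it.

Call:
jog_arm(steps=[0.004, 0.003, 0, 0.012, 0, 0.004, 0.003, 0, 0.032, 0, 0.004, 0.003, 0, 0.055, 0, 0.004, 0.003, 0, 0.075, 0, 0.004, 0.003, 0, 0.092, 0, 0.004, 0.003, 0, 0.105, 0, 0.004, 0.003, 0, 0.114, 0, 0.004, 0.003, 0, 0.119, 0, 0.004, 0.003, 0, 0.121, 0, 0.004, 0.003, 0, 0.121, 0])

```text
clock: 39.05
position: [0.5305, 0.3774, 0.0294]
ee_rot: [0.686, 0.728, -0.0, 0.001]
ft_force: [-0.1, -0.1, -1.3]
grip_width: 0.144
```

```bash
python3 g.py .53 .3765 .0225 3.5
```

```text
t 39.05 pos [0.5305 0.3774 0.0294] phi 3.4 tilt 0.07 grip 0.144 F [-0.1 -0.1 -1.3] j [-1.15  0.67  0.64  1.62 -0.45  1.   -0.31]
shift [-0.0008 -0.0006  0.0069] twist -0.002 dist 0.007
```

Call:
jog_arm(steps=[0.004, 0, 0, 0.003, 0, 0.004, 0, 0, 0.005, 0, 0.004, 0, 0, 0.0065, 0, 0.004, 0, 0, 0.007, 0, 0.004, 0, 0, 0.007, 0, 0.015, 0, 0, 0.006, 0, 0.025, 0, 0, 0.006, 0, 0.035, 0, 0, 0.005, 0, 0.035, 0, 0, 0.005, 0, 0.035, 0, 0, 0.005, 0])

```text
clock: 40.05
position: [0.5303, 0.3772, 0.0241]
ee_rot: [0.686, 0.728, -0.0, 0.001]
ft_force: [-0.5, 0.9, -0.1]
grip_width: 0.412
```

Call:
jog_arm(steps=[0.035, 0, 0, -0.008, 0, 0.035, 0, 0, -0.025, 0, 0.035, 0, 0, -0.05, 0, 0.045, 0, 0, -0.08, 0, 0.06, 0, 0, -0.11, 0, 0.085, 0, 0, -0.14, 0, 0.085, 0, -0.02, -0.16, 0, 0.085, 0, -0.04, -0.17, 0, 0.085, 0, -0.05, -0.17, 0, 0.085, 0, -0.05, -0.17, 0])

```text
clock: 41.05
position: [0.4793, 0.375, 0.1948]
ee_rot: [0.685, 0.728, 0.0, -0.0]
ft_force: [-0.3, 0.7, 0.1]
grip_width: 0.994
```

```bash
python3 g.py; python3 - <<'E'
from h import *
c=manip.calibration("wrist"); p,d=manip.camera("wrist"); cv2.imwrite("pics/w18.png",p[:,:,::-1])
C=wcloud(c,d);hsv=cv2.cvtColor(p,cv2.COLOR_RGB2HSV)
f=(np.hypot(C[...,0]-.53,C[...,1]-.3765)<.1)&(hsv[...,0]<22)&(hsv[...,1]>90)&(C[...,2]<.025)&(C[...,2]>.005);q=C[f];rect("fork",q)
r=(np.hypot(C[...,0]-.53,C[...,1]-.3765)<.12)&(hsv[...,0]>100)&(hsv[...,0]<128)&(hsv[...,1]>80)&(C[...,2]<.01)&(C[...,2]>-.004);rect("runner",C[r])
for n in("top","scene"):
    p,d=manip.camera(n); cv2.imwrite(f"pics/{n}9.png",p[:,:,::-1]); C=cloud(n,d)
    g=lambda x,y,r,lo,hi:C[(np.hypot(C[...,0]-x,C[...,1]-y)<r)&(C[...,2]>lo)&(C[...,2]<hi)]
    print(n); rect("pot",g(.594,.11,.03,.07,.085)); rect("bowl",g(.425,-.122,.05,.034,.045)); rect("box",g(.434,.132,.06,.044,.053))
E
```

```text
t 41.05 pos [0.4793 0.375  0.1948] phi 3.48 tilt 0.01 grip 0.994 F [-0.3  0.7  0.1] j [-1.32  0.4   0.75  1.61 -0.28  1.24 -0.46]
fork 2415 mean [0.5287 0.3874 0.0104] z50/95 [0.0105 0.0121] rect [529.5 377.9] [ 22.3 169.2] 3.4
runner 7110 mean [0.53   0.3799 0.0032] z50/95 [0.0032 0.0044] rect [531.3 374.1] [ 57.3 202.7] 3.7
top
pot 106 mean [0.592  0.1105 0.0758] z50/95 [0.0758 0.0794] rect [591.8 111. ] [32.5 30.2] 90.0
bowl 79 mean [ 0.4239 -0.1199  0.0387] z50/95 [0.0385 0.0423] rect [ 423.9 -120.8] [52.1 53. ] 43.8
box 559 mean [0.4323 0.1331 0.0482] z50/95 [0.0482 0.0513] rect [432.9 132.6] [67.9 74.3] 89.8
scene
pot 183 mean [0.5947 0.1119 0.0756] z50/95 [0.0758 0.0782] rect [593.5 111.7] [34.4 32.1] 3.4
bowl 104 mean [ 0.4253 -0.1192  0.0377] z50/95 [0.0377 0.0408] rect [ 424.3 -119.6] [56.6 53.8] 58.2
box 733 mean [0.4349 0.1352 0.0476] z50/95 [0.0477 0.0502] rect [433.5 134.8] [68.1 79.1] 89.2
```

View pics/w18.png

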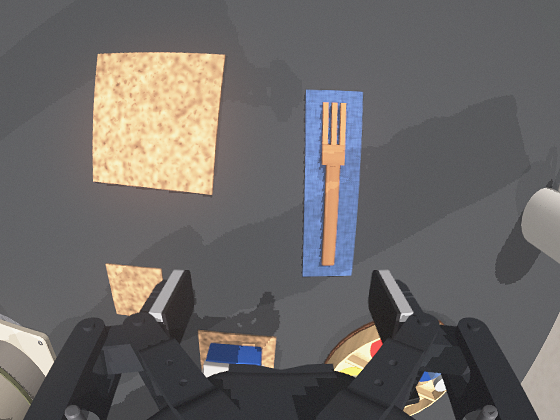

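View pics/scene9.png

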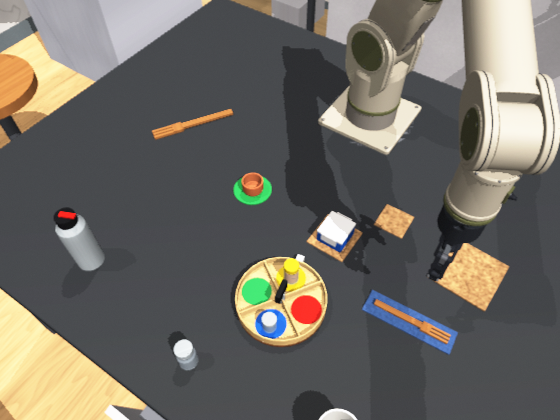

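View pics/top9.png

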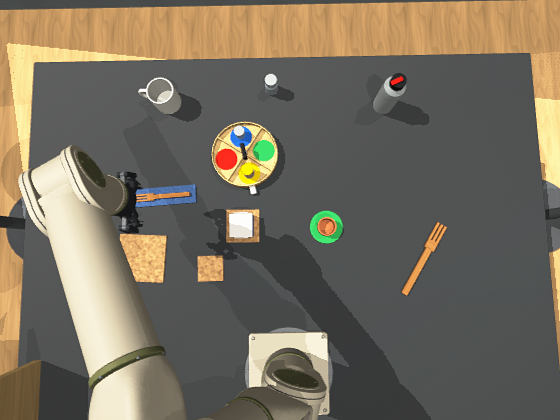

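The views agree that everything is in place: the pot is in yellow at the tab (scene (291,272)), the bowl on green (253,186), the box on the middle cork mat (337,232), and the fork centred on the runner (410,320). The arm is clear, so I'll hand in.

```bash
python3 -c "
from workcell import manip
print(manip.hand_in())"
```

```text
the job is handed in; nothing more can be done
None
```

The whole job was done in the order asked and handed in at about 41 s. I turned the lazy Susan to the mark, then moved the pot to the yellow pocket, the bowl to the green mat, the lunchbox to the middle (100 mm) cork mat and the smaller fork to the blue runner.

| Item | Last check | Limit |
|---|---|---|
| Susan | yellow lined up with the white tab by eye in the wrist view (tool heading about 0 rad); angle not measured again numerically at the end | 0.15 rad |
| Pot | lid at 0.076 m, within about 3 mm of my estimate of the pocket centre | 18 mm |
| Bowl | rim at 0.038 m, within about 4 mm of the mat centre | 15 mm |
| Lunchbox | lid at 0.048 m, within about 4 mm of the mat centre | 15 mm |
| Fork | flat, about 4 mm off centre by the raw wrist reading, less than 0.01 rad off the runner's axis | 20 mm, 0.25 rad |

The top, scene and wrist cameras disagreed by up to about 4 mm, still well inside the limits. No check failed, the fingers were open and clear, and no force was anywhere near the limits.

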